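# Stow the tea tins in the galley bay and lock the retaining bar

### The arm

A 6-joint arm with a two-finger parallel gripper is mounted at the origin on the work surface. World frame = base frame: x ahead of the robot, y to its left, z up, the work surface at z = 0. Lengths are in m, angles in rad, forces in N, time in s.
With the tool pointing down it reaches from about 0.225 to 0.875 m from the base axis. Payload 3.4 kg.
Tool frame: the origin (TCP) lies at the very end of the fingers, on their centre line; the grasp point (between the pads) lies manip.grip_point_offset behind it (manip.grip_point_offset is the distance from the TCP to the grasp point, in m); z points along the fingers, y is the line along which they close (so a half turn about z gives the same grasp; the last joint's range is limited). The gripper opens to 85 mm and grips with 20 to 120 N. Pads are 22 mm wide; open, the fingers measure 114 mm over their backs; the gripper's body (76 mm by 85 mm) begins 54 mm behind the grasp point. The pads swing forward as they close: fully open they stand 13 mm farther back than shut.
Start: joints at [1.222, 0.276, 1.505, -0, 1.361, -0.121], TCP at [0.13, 0.56, 0.208] pointing down, gripper open.
Joint ranges: [-2.89, 2.89], [-0.75, 2.08], [0.22, 2.7], [-1.18, 4.32], [0.11, 2.71], [-2.7, 2.7]. Speed limits (rad/s): [2.57, 2.57, 3.14, 3.14, 3.14, 3.14].

### API

Orientations are given as a unit quaternion [w, x, y, z].
In Python, from rig import manip gives the robot as it stands.
- The arm moves only by the shell command python3 -m pendant 'ROWS' [FORCE]. ROWS is JSON, a list of rows, each an object of numbers: "jaw": the opening, from -1 (shut) to 1 (fully open); "tx", "ty", "tz": the shift along the world's x, y, z in cm; "ax", "ay", "az": the turn, a rotation vector about the world's x, y, z in degrees. In form: [{"jaw": .., "tx": .., "ty": .., "tz": .., "ax": .., "ay": .., "az": ..}, ...]. A call has 1 to 10 rows; each row is the pose to reach, as a shift and turn from the pose commanded when the call began; what a row does not reach only later rows make up. A row lasts 1/8 s, in which the tool goes at most 62.5 mm and 10.7 degrees, less where a joint would pass 70% of its speed; a pose out of reach is approached as far as the arm can. A call with a gripper value outside its range is refused whole. The fingers move at their own pace and stop on an object; FORCE is the grip in N (left out, the last holds). Time passes only in rows, so rows that repeat a pose let the fingers close. It gives the time, the measured TCP pose, the force, the opening and the grip force at its end, in the units of the state.
- manip.get_state(): the state, without advancing time (a new reading comes with each control period).
- manip.get_image(name): name is "side" or "top"; returns a dict with "pixels" (400x640x3 uint8, blue, green, red), "depth" (400x640 float32, m along the optical axis (not along the pixel's ray), 0 where there is no reading), "fx", "fy", "cx", "cy" (pixels), "D" ([k1, k2, p1, p2, k3] as OpenCV has them; the pictures are not rectified), "pose" (4x4, takes a point from camera to world coordinates). Camera axes: x right, y down, z forward; pixel columns grow to the right and rows downward; lengths in m; the calibration is good to about 2 mm. A picture is of the moment at which its call begins.
- manip.sign_off(): hands the job in; it is judged then, once.
The state is a dict: "clock": time; "qpos": joint angles; "qd": joint speeds; "effort": joint torques, N m; "position": TCP position; "ee_rot": TCP orientation; "contact_force": force on the tool from outside, world axes, zero at the start; "moment": the same for the moment, N m; "width": finger opening in m; "gripper_force": force on a finger pad.
Only numpy, scipy, OpenCV 4.12 (cv2) and the standard library are available. Lean on these libraries where they do the work, as an engineer would, in place of code of your own. Each camera call takes 0.05 s, during which the arm holds its last target. There are 200 camera calls.

### The job

Stow the tea tins for sea: stand every tin upright in the fenced corner of the steel bay, side by side with their long sides together and a narrow end against the back fence, the first tight in the corner, and push each one square and flush so that no gaps are left against the fences or between tins. Then drop the wooden bar fully home into the two black pockets in front of them, and last swing the red lever fully shut over its end. Leave the kettle, teapot, jug and spoon rest where they are.

Things in the scene. Friction and masses are not known exactly. Their poses are not given: they have to be found in the camera images.
- bay: fixed steel stowage bay. Origin: inner corner where its two fence faces meet, at worktop height. x away from the robot, y left at yaw 0. Back fence face: plane x=0, y 0 to -195; side fence face: plane y=0, x 0 to -85; both 10 thick, 45 high. Tins stand on the worktop at -x, -y of the corner (black mat is look only). Pockets and lever stand in front
- bar_seat (a point): on the worktop, midway between the bay's two black pockets, at (-127, -96, 0) in the bay frame, axes as the bay: where the seated bar's origin lies. Each pocket is a U of walls 6 thick, 22 high, open above and towards the other; inner width 35 along x (bar 30); they reach from 96 to 111 either side of this point along y (end walls beyond)
- lever (a joint): red locking lever on an upright axis left of the left pocket, at (-127, +50) in the bay frame. Radians: 0 = shut (arm along the bay's -y, over the bar's left end, at its stop); grows to 1.7 opening towards the robot (1.57: along the bay's -x). Arm 60 long, 16 wide, 34 to 42 above the worktop; stays where left, about 1 N at the peg moves it
- lever_peg (a point): top of the red upright peg near the tip of the lever arm: peg 14 in diameter, from 40 to 84 above the worktop, 58 from the lever's axis
- lever_pivot (a point): point on the lever's upright axis, at the top of the arm (42 above the worktop)
- bar: wooden retaining bar 216 long (its y), 30 wide (its x), 30 high, with an upright dark wooden grip in the middle: 20 along x, 16 along y, from 28 to 76 above the underside. Origin: centre of the underside. The same either way round. 0.1 to 0.25 kg
- tin_red: red rectangular tea tin with a steel lid band and a paper label, 100 long (its x), 48 wide (its y), 60 high; origin: centre of the underside. The lid is fixed. About 0.2 to 0.45 kg. May be absent
- tin_blue: blue rectangular tea tin with a steel lid band and a paper label, 100 long (its x), 48 wide (its y), 60 high; origin: centre of the underside. The lid is fixed. About 0.2 to 0.45 kg. May be absent
- tin_yellow: yellow rectangular tea tin with a steel lid band and a paper label, 100 long (its x), 48 wide (its y), 60 high; origin: centre of the underside. The lid is fixed. About 0.2 to 0.45 kg. May be absent
- kettle: bystander: matte grey kettle, 164 in diameter, 212 high with its handle; origin: centre of the underside
- teapot: bystander: pear-shaped white teapot, 124 in diameter, 141 high; origin: centre of the underside
- jug: bystander: blue ceramic jug with a steel flip cap, 100 in diameter, 153 high; origin: centre of the underside
- spoon_rest: bystander: green silicone spoon rest, 90 by 90, 12 high, with a tail to its -x; origin: centre of the underside
Mind the look-alikes: they are no part of the job. What is shaped like the tin_yellow but green or turquoise is not meant.

How it is judged:
By the outcome, as a careful person would: the job done as asked, in the order asked, and still so for the second after the job is handed in, with the robot touching nothing.
Of tin_red, tin_blue, tin_yellow only 2 to 3 are there at a start; the rules pass over those that are not, and their reading is None.
At some moment in a run one of tin_red, tin_blue, tin_yellow, bar may be knocked a few centimetres aside while the robot is not near it.
It also fails if it takes over 210 s, if anything falls off the work surface, if the arm or the gripper's body presses on something with over 40 N, if the wrist force passes 120 N, or if a joint passes its speed limit or range.

## Working session

There is one attempt and no reset: what is moved stays moved. The work goes in short steps, Python scripts to look and compute and a shell command to move; the robot and the scene stay as the last step left them, time stands still between calls to the robot, and variables do not carry over. Pictures are saved under pics/ and viewed, at most 14 in all, crops included, and the job is handed in when it is done.

```bash
ls; mkdir -p pics; python3 - <<'E'
from rig import manip
import cv2,numpy as np,pickle
s=manip.get_state();print(s, manip.grip_point_offset)
for n in("side","top"):
    im=manip.get_image(n);cv2.imwrite(f"pics/{n}0.png",im["pixels"]);print(n,im["fx"],im["fy"],im["cx"],im["cy"],im["D"],np.round(im["pose"],3).tolist())
    pickle.dump(im,open(f"{n}0.pkl","wb"))
E
```

```text
pics
{'clock': 0.0, 'qpos': array([ 1.22198857e+00,  2.76574998e-01,  1.50616465e+00, -4.23067804e-07,
        1.36063185e+00, -1.21007158e-01]), 'qd': array([-2.89232048e-04, -2.54809123e-04, -3.78288983e-08, -1.23456109e-03,
       -4.44301995e-05,  6.95166587e-05]), 'effort': array([-1.58687097e-03, -4.16769791e+01, -2.45806271e+01, -4.66463280e-04,
        1.09372748e-02,  3.81266568e-05]), 'position': array([0.12967065, 0.55960903, 0.20663856]), 'ee_rot': array([-2.06814124e-04,  1.13654094e-01,  9.93519983e-01, -8.65041522e-04]), 'contact_force': array([-0.55415491,  0.41477608,  0.40789897]), 'moment': array([-0.04304215, -0.02122942, -0.01104638]), 'gripper_force': 0.0, 'width': 0.08539424769994983} 0.0187
side 377.8756520343212 377.8756520343212 317.3236247646517 195.64738138884897 [0.01616984 0.         0.         0.         0.        ] [[0.893, -0.256, 0.37, 0.192], [-0.449, -0.467, 0.762, -0.763], [-0.023, -0.846, -0.532, 0.653], [0.0, 0.0, 0.0, 1.0]]
top 468.08136358622596 468.08136358622596 313.10375791525007 194.8769205926547 [-0.00403907  0.          0.          0.          0.        ] [[0.008, -0.998, 0.062, 0.437], [-1.0, -0.008, 0.005, 0.044], [-0.004, -0.062, -0.998, 1.843], [0.0, 0.0, 0.0, 1.0]]
```

View pics/side0.png

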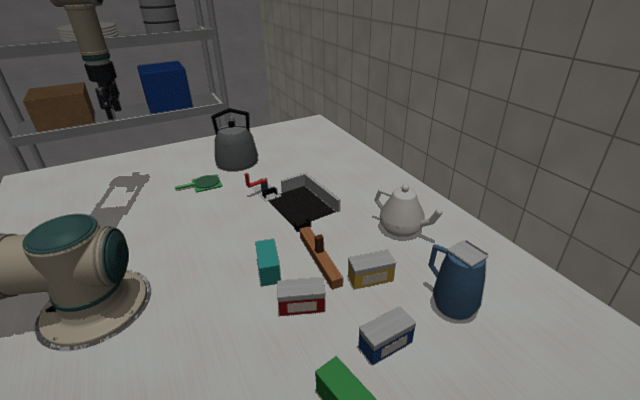

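View pics/top0.png

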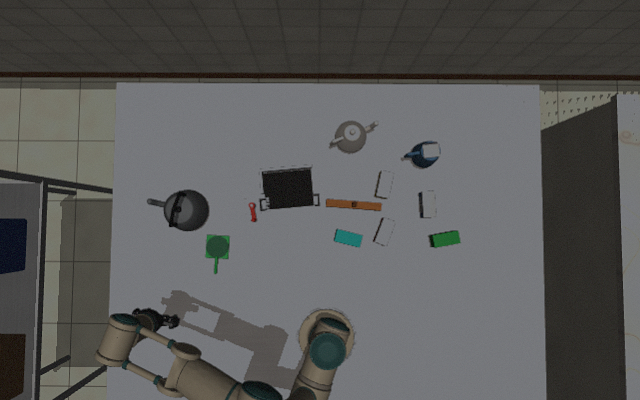

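Candidates: red tin top(384,231)/side(300,297); yellow top(384,184)/side(371,270); blue top(428,204)/side(387,335); turquoise look-alike top(348,238)/side(267,262); green look-alike top(445,239)/side(340,382). The red, yellow and blue ones match the description. Next I'll check them in a close crop and measure.

```bash
cat > h.py <<'E'
import numpy as np,cv2
from rig import manip
def cloud(im):
    K=np.array([[im["fx"],0,im["cx"]],[0,im["fy"],im["cy"]],[0,0,1]])
    v,u=np.mgrid[0:400,0:640];uv=np.stack([u,v],-1).reshape(-1,1,2).astype(np.float64)
    n=cv2.undistortPoints(uv,K,np.array(im["D"])).reshape(400,640,2)
    d=im["depth"];P=np.dstack([n,np.ones((400,640))])*d[...,None]
    W=P@im["pose"][:3,:3].T+im["pose"][:3,3]; W[d==0]=np.nan
    return W
def plane(im,uv,z):
    K=np.array([[im["fx"],0,im["cx"]],[0,im["fy"],im["cy"]],[0,0,1]])
    n=cv2.undistortPoints(np.array(uv,float).reshape(-1,1,2),K,np.array(im["D"])).reshape(-1,2)
    r=np.c_[n,np.ones(len(n))]@im["pose"][:3,:3].T;o=im["pose"][:3,3]
    return o+r*((z-o[2])/r[:,2])[:,None]
E
python3 - <<'E'
import pickle
from h import *
for n in("top","side"):
    im=pickle.load(open(n+"0.pkl","rb"));W=cloud(im);z=W[...,2]
    hsv=cv2.cvtColor(im["pixels"],cv2.COLOR_BGR2HSV)
    wk=(W[...,0]>.2)&(W[...,0]<.85)&(W[...,1]>-.55)&(W[...,1]<.45)
    t=z[wk&(abs(z)<.012)];print(n,"table z",np.median(t),t.std())
    for nm,lo,hi in(("tins",.05,.068),("bar",.022,.036),("fence",.038,.05)):
        m=(wk&(z>lo)&(z<hi)).astype(np.uint8)
        c,l,st,ce=cv2.connectedComponentsWithStats(m)
        for i in range(1,c):
            if st[i,4]<25: continue
            p=W[l==i]; r=cv2.minAreaRect((p[:,:2]*1000).astype(np.float32))
            b=np.median(hsv[l==i],0)
            print(nm,np.round(ce[i]),st[i,4],"mean",np.round(p.mean(0)*1000,1),"rect",np.round(r[0],1),np.round(r[1],1),round(r[2],1),b)
t=cv2.imread("pics/top0.png")[140:260,235:475];s=cv2.imread("pics/side0.png")[160:365,225:425]
a=cv2.resize(t,None,fx=3.3,fy=3.3,interpolation=cv2.INTER_CUBIC);cv2.imwrite("pics/crop1.png",a)
E
```

```text
top table z -0.00021550934118919063 0.00455419429688058
tins [356. 140.] 149 mean [ 760.3 -112.1   59.5] rect [ 771.7 -111.9] [ 78.7 134.7] 45.7 [15. 22. 77.]
tins [385. 184.] 315 mean [ 593.4 -221.4   60.1] rect [ 593.7 -222.5] [ 49.9 101.1] 78.0 [110.  10. 123.]
tins [429. 204.] 332 mean [ 518.1 -388.5   59.7] rect [ 518.6 -388.9] [98.7 49.9] 4.6 [105.   6. 121.]
tins [385. 231.] 340 mean [ 412.8 -222.2   59.3] rect [ 412.8 -222.7] [ 49.2 100.8] 68.9 [110.  11. 123.]
tins [349. 237.] 318 mean [387.1 -83.7  59.5] rect [386.8 -83. ] [100.5  48.3] 75.8 [ 88. 188. 115.]
tins [446. 238.] 334 mean [ 386.9 -454.6   59.2] rect [ 386.6 -454.6] [ 48.7 103.4] 11.3 [ 66. 168.  99.]
bar [339. 203.] 180 mean [519.8 -50.1  29.2] rect [519.8 -54.5] [113.3  29.9] 85.6 [ 13. 168. 109.]
bar [369. 205.] 174 mean [ 512.  -164.9   29. ] rect [ 511.8 -164.6] [94.5 29.8] 86.4 [ 13. 168. 110.]
fence [273. 173.] 142 mean [632.8 209.7  43.6] rect [611.7 180.8] [ 92.3 156.1] 6.0 [110.   11.5 123. ]
fence [306. 166.] 25 mean [662.3  81.4  43.6] rect [662.6  81.3] [ 9.  38.9] 8.2 [110.  10. 123.]
fence [253. 20
[... 2453 characters left out ...]
5 -110.7   44.1] rect [ 508.1 -110.9] [11.5 20.6] 54.6 [ 11. 153.  34.]
fence [371. 271.] 177 mean [ 577.3 -239.5   44. ] rect [ 577.  -239.3] [ 41.3 108.6] 54.4 [ 22. 117.  78.]
fence [270. 271.] 83 mean [ 371.  -130.4   44.1] rect [ 370.4 -130.1] [ 5.6 46. ] 75.2 [ 88. 172.  61.]
fence [456. 304.] 238 mean [ 676.4 -401.    44.3] rect [ 684.2 -392.7] [49.6 98.5] 36.5 [104. 113.  52.]
fence [301. 300.] 184 mean [ 399.9 -243.9   44.3] rect [ 399.6 -243.2] [ 5.4 96.9] 68.9 [ 2. 91. 64.]
fence [385. 340.] 221 mean [ 497.3 -406.6   44.1] rect [ 505.8 -408.9] [ 41.2 108.1] 68.8 [109.  94.  55.]
fence [324. 388.] 69 mean [ 353.7 -435.8   44.3] rect [ 353.7 -436.1] [ 1.4 51.7] 11.4 [ 65. 162.  44.]
```

View pics/crop1.png

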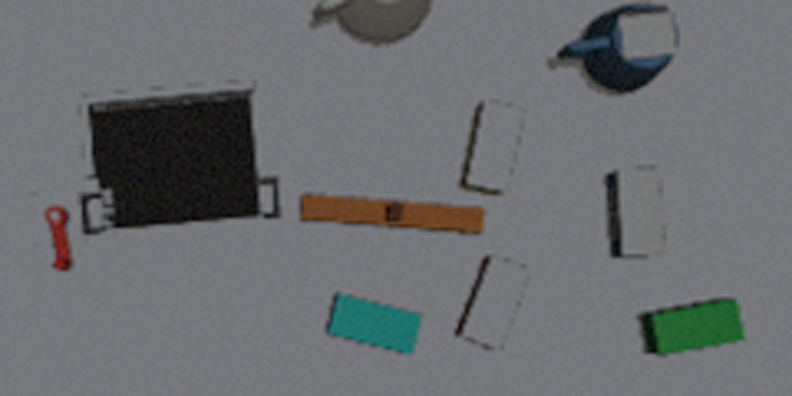

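The crop confirms it: three steel-lidded tins at crop (492,146), (635,211) and (492,302), with the solid turquoise and green blocks being the decoys. Next I'll locate the bay by fitting its fence faces.

```bash
cat > bay.py <<'E'
import pickle
from h import *
from scipy.optimize import least_squares
out={}
for n in("top","side"):
    im=pickle.load(open(n+"0.pkl","rb"));W=cloud(im);P=W.reshape(-1,3)*1000
    P=P[(P[:,0]>500)&(P[:,0]<720)&(P[:,1]>20)&(P[:,1]<270)]
    q=plane(im,[[262,169],[312,163]],.045)*1000 if n=="top" else plane(im,[[282,181],[306,175],[340,207]],.045)*1000
    print(n,np.round(q,1))
    p=np.array([655,232,np.radians(6)])
    for it,w in enumerate((14,10,6,5,4,4,4)):
        def loc(p,Q): c,s=np.cos(p[2]),np.sin(p[2]);d=Q[:,:2]-p[:2];return np.c_[c*d[:,0]+s*d[:,1],-s*d[:,0]+c*d[:,1]]
        F=P[(P[:,2]>8)&(P[:,2]<39)];L=loc(p,F)
        a=F[(abs(L[:,0])<w)&(L[:,1]<-8)&(L[:,1]>-190)];b=F[(abs(L[:,1])<w)&(L[:,0]<-8)&(L[:,0]>-80)]
        T=P[(P[:,2]>41)&(P[:,2]<49)];LT=loc(p,T)
        f=lambda p:np.r_[loc(p,a)[:,0],loc(p,b)[:,1]]
        p=least_squares(f,p,loss="soft_l1").x
    print(n,np.round(p[:2],1),np.degrees(p[2]),len(a),len(b),np.abs(f(p)).mean())
    L=loc(p,T);print("tops back",np.median(L[(abs(L[:,0]-5)<9)&(L[:,1]<-15),0]),"side",np.median(L[(abs(L[:,1]-5)<9)&(L[:,0]<-15),1]))
    # lever red mask
    h=cv2.cvtColor(im["pixels"],cv2.COLOR_BGR2HSV)
    X=W*1000;L=loc(p,X.reshape(-1,3)).reshape(400,640,2)
    m=((h[...,0]<6)|(h[...,0]>174))&(h[...,1]>130)&(X[...,0]>380)&(X[...,0]<580)&(X[...,1]>180)&(X[...,1]<360)
    a=X[m&(X[...,2]>36)&(X[...,2]<46)];print("arm",np.round(cv2.minAreaRect(a[:,:2].astype(np.float32))[2],1),np.round(a.mean(0),1))
    g=X[m&(X[...,2]>70)];print("peg",np.round(g.mean(0),1),len(g))
    c,s=np.cos(p[2]),np.sin(p[2]);R=np.array([[c,-s],[s,c]])
    for k,v in dict(pivot=(-127,50),seat=(-127,-96)).items():print(k,np.round(p[:2]+R@v,1))
E
python3 bay.py
```

```text
top [[647.4 250.6  45. ]
 [672.3  57.6  45. ]]
top [643.5 225.3] 5.885052772534379 44 3 0.6382341155356721
tops back 4.637056175843608 side nan
arm 6.4 [483.9 284.6  41.3]
peg [453.2 276.7  82. ] 11
pivot [512. 262.]
seat [527.  116.8]
side [[553.4 241.2  45. ]
 [638.5 239.6  45. ]
 [643.4  20.4  45. ]]
side [566.1 340.3] -142.08203729847352 0 0 nan
tops back nan side nan
arm 12.0 [480.8 279.9  40.5]
peg [448.3 274.1  79.8] 12
pivot [697.1 378.9]
seat [607.3 494.1]
  return _methods._mean(a, axis=axis, dtype=dtype,
  ret = ret.dtype.type(ret / rcount)
bay.py:18: RuntimeWarning: Mean of empty slice.
  print(n,np.round(p[:2],1),np.degrees(p[2]),len(a),len(b),np.abs(f(p)).mean())
```

```bash
sed -i 's/\[655,232,np.radians(6)\]/[641 if n=="top" else 637,238,np.radians(6)]/; s/(14,10,6,5,4,4,4)/(9,7,6,5,4,4,4)/' bay.py; python3 bay.py; python3 - <<'E'
import cv2
a=cv2.imread("pics/side0.png")[155:235,225:355];cv2.imwrite("pics/crop2.png",cv2.resize(a,None,fx=6,fy=6,interpolation=cv2.INTER_CUBIC))
E
```

```text
top [[647.4 250.6  45. ]
 [672.3  57.6  45. ]]
top [643.5 225.3] 5.885052772705528 44 3 0.6382341155635579
tops back 4.637056175807066 side nan
arm 6.4 [483.9 284.6  41.3]
peg [453.2 276.7  82. ] 11
pivot [512. 262.]
seat [527.  116.8]
side [[553.4 241.2  45. ]
 [638.5 239.6  45. ]
 [643.4  20.4  45. ]]
side [661.8   4.9] 5.426284355727088 0 0 nan
tops back nan side nan
arm 12.0 [480.8 279.9  40.5]
peg [448.3 274.1  79.8] 12
pivot [530.6  42.7]
seat [ 544.4 -102.7]
  return _methods._mean(a, axis=axis, dtype=dtype,
  ret = ret.dtype.type(ret / rcount)
bay.py:18: RuntimeWarning: Mean of empty slice.
  print(n,np.round(p[:2],1),np.degrees(p[2]),len(a),len(b),np.abs(f(p)).mean())
```

View pics/crop2.png

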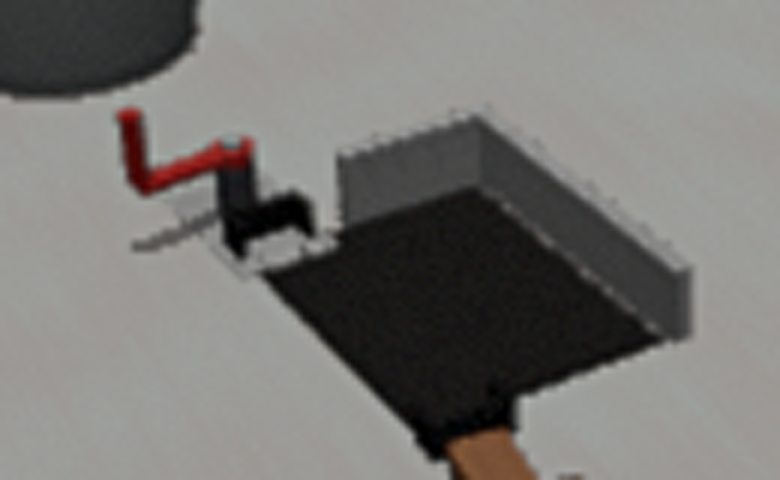

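The crop shows the bay in the side view: inner corner foot at side px (303.8,185.9), back fence foot end about (336,211), side fence foot end about (281.6,193). The lever is open, pointing toward the robot.

```bash
python3 - <<'E'
import pickle
from h import *
im=pickle.load(open("side0.pkl","rb"));W=cloud(im)*1000
print(np.round(plane(im,[[303.8,185.9],[335.9,211.3],[281.6,193.0]],0)*1000,1))
print(np.round(plane(im,[[304.3,174.6],[339.5,199.5],[281.3,181]],.045)*1000,1))
f=lambda s:(np.round(W[s],0))
for (u,v) in [(312,185),(320,190),(328,197),(333,202),(285,186),(290,184),(296,182)]:print(u,v,W[v,u].round(1))
z=W[...,2]
m=(z>8)&(z<39)
back=m&(np.mgrid[0:400,0:640][1]>306)&(np.mgrid[0:400,0:640][1]<338)&(W[...,0]>620)&(W[...,0]<690)
side=m&(np.mgrid[0:400,0:640][1]>282)&(np.mgrid[0:400,0:640][1]<302)&(np.mgrid[0:400,0:640][0]<195)&(W[...,1]>220)&(W[...,1]<260)&(W[...,0]<640)
B=W[back];S=W[side];k=np.polyfit(B[:,1],B[:,0],1);print(len(B),k,np.degrees(np.arctan(-k[0])),np.std(B[:,0]-np.polyval(k,B[:,1])),B[:,1].min(),B[:,1].max())
k2=np.polyfit(S[:,0],S[:,1],1);print(len(S),k2,np.degrees(np.arctan(k2[0])),np.std(S[:,1]-np.polyval(k2,S[:,0])))
# top: fence tops + depth
im=pickle.load(open("top0.pkl","rb"));V=cloud(im)*1000;z=V[...,2]
m=(z>41)&(z<48)&(V[...,0]>560)&(V[...,0]<700)&(V[...,1]>20)&(V[...,1]<270)
for r in range(160,206):
    s=V[r][m[r]]
    if len(s):print(r,len(s),s[:,:2].min(0).round(),s[:,:2].max(0).round(),end=" | ")
E
```

```text
[[632.6 248.6   0. ]
 [654.4  64.    0. ]
 [549.  242.4   0. ]]
[[634.8 244.8  45. ]
 [661.8  55.8  45. ]
 [551.5 242.3  45. ]]
312 185 [643.7 206.4  22.2]
320 190 [649.1 158.8  26.8]
328 197 [650.3 106.8  28.9]
333 202 [653.   79.9  25.1]
285 186 [564.6 247.4  19.7]
290 184 [583.3 248.9  21.3]
296 182 [604.7 247.9  23.5]
258 [-9.54311894e-02  6.62327949e+02] 5.451295866168567 1.0922348992784816 59.60802774495466 239.19448793648468
150 [1.00167564e-01 1.89422392e+02] 5.720098641288837 1.79373330522497
164 3 [668.  65.] [669.  73.] | 165 9 [664.  69.] [665. 116.] | 166 8 [660.  61.] [661. 162.] | 167 18 [656.  92.] [657. 201.] | 168 17 [651. 135.] [653. 247.] | 169 12 [647. 185.] [648. 254.] | 170 5 [643. 227.] [644. 255.] | 171 2 [640. 254.] [640. 259.] | 172 2 [636. 255.] [636. 259.] | 173 1 [632. 254.] [632. 254.] | 174 2 [628. 255.] [628. 259.] | 175 2 [624. 250.] [624. 258.] | 176 3 [620. 250.] [620. 258.] | 177 2 [616. 250.] [616. 254.] | 178 3 [612. 250.] [612. 258.] | 179 1 [609. 258.] [609. 258.] | 180 2 [605. 250.] [605. 258.] | 181 2 [601. 250.] [601. 258.] | 182 3 [597. 250.] [597. 257.] | 183 2 [593. 250.] [593. 254.] | 184 1 [589. 254.] [589. 254.] | 185 1 [585. 249.] [585. 249.] | 186 2 [582. 250.] [582. 254.] | 187 1 [578. 254.] [578. 254.] | 188 3 [574. 246.] [574. 253.] | 189 1 [570. 254.] [570. 254.] | 190 1 [566. 246.] [566. 246.] | 191 3 [562. 246.] [563. 253.] |
```

```bash
python3 -m pendant '[{"jaw":1,"tx":14,"ty":-39.1,"tz":0,"az":-4},{"jaw":1,"tx":14,"ty":-39.1,"az":-4},{"jaw":1,"tx":14,"ty":-39.1,"az":-4},{"jaw":1,"tx":14,"ty":-39.1,"az":-4},{"jaw":1,"tx":14,"ty":-39.1,"az":-4},{"jaw":1,"tx":14,"ty":-39.1,"az":-4},{"jaw":1,"tx":14,"ty":-39.1,"az":-4},{"jaw":1,"tx":14,"ty":-39.1,"az":-4},{"jaw":1,"tx":14,"ty":-39.1,"az":-4}]' 40; python3 -m pendant '[{"jaw":1,"tx":14.1,"ty":-39.1,"az":-4},{"jaw":1,"tx":14.1,"ty":-39.1,"az":-4},{"jaw":1,"tx":14.1,"ty":-39.1,"az":-4},{"jaw":1,"tx":14.1,"ty":-39.1,"az":-4},{"jaw":1,"tx":14.1,"ty":-39.1,"az":-4},{"jaw":1,"tx":14.1,"ty":-39.1,"az":-4},{"jaw":1,"tx":14.1,"ty":-39.1,"az":-4},{"jaw":1,"tx":14.1,"ty":-39.1,"az":-4},{"jaw":1,"tx":14.1,"ty":-39.1,"az":-4}]'
```

```text
invalid input at $[0]: expected keys jaw, tx, ty, tz, ax, ay, az
invalid input at $[0]: expected keys jaw, tx, ty, tz, ax, ay, az
```

```bash
python3 -m pendant '[{"jaw":1,"tx":4,"ty":-5,"tz":0,"ax":0,"ay":0,"az":0},{"jaw":1,"tx":7,"ty":-11,"tz":0,"ax":0,"ay":0,"az":0},{"jaw":1,"tx":10,"ty":-17,"tz":0,"ax":0,"ay":0,"az":-1},{"jaw":1,"tx":13,"ty":-23,"tz":0,"ax":0,"ay":0,"az":-2},{"jaw":1,"tx":15,"ty":-29,"tz":0,"ax":0,"ay":0,"az":-3},{"jaw":1,"tx":17,"ty":-35,"tz":0,"ax":0,"ay":0,"az":-4},{"jaw":1,"tx":19,"ty":-41,"tz":0,"ax":0,"ay":0,"az":-5},{"jaw":1,"tx":21,"ty":-47,"tz":0,"ax":0,"ay":0,"az":-6},{"jaw":1,"tx":23,"ty":-53,"tz":0,"ax":0,"ay":0,"az":-8},{"jaw":1,"tx":24,"ty":-59,"tz":0,"ax":0,"ay":0,"az":-8}]' 40; python3 -c "
from rig import manip
print(manip.get_state()['qpos'])"
```

```text
clock: 1.35
position: [0.3669, -0.0152, 0.2076]
ee_rot: [0.001, 0.183, 0.983, 0.0]
contact_force: [1.7, 0.1, -0.8]
width: 0.0856
gripper_force: 0.0
[-2.32038234e-01 -4.73664072e-02  1.88662014e+00  5.59460284e-04
  1.30127504e+00 -1.43514711e+00]
```

```bash
python3 -m pendant '[{"jaw":1,"tx":1.5,"ty":-6,"tz":0,"ax":0,"ay":0,"az":0},{"jaw":1,"tx":3,"ty":-12,"tz":-3,"ax":0,"ay":0,"az":0},{"jaw":1,"tx":4.1,"ty":-17.5,"tz":-6,"ax":0,"ay":0,"az":0},{"jaw":1,"tx":4.1,"ty":-19.2,"tz":-10,"ax":0,"ay":0,"az":0},{"jaw":1,"tx":4.1,"ty":-19.2,"tz":-12,"ax":0,"ay":0,"az":0},{"jaw":1,"tx":4.1,"ty":-19.2,"tz":-12,"ax":0,"ay":0,"az":0}]'; python3 - <<'E'
from h import *
im=manip.get_image("side");cv2.imwrite("pics/s1.png",cv2.resize(im["pixels"][210:360,200:440],None,fx=3.3,fy=3.3))
E
```

```text
clock: 2.1
position: [0.4058, -0.2044, 0.0858]
ee_rot: [-0.002, 0.183, 0.983, 0.001]
contact_force: [-1.1, -0.2, 0.1]
width: 0.0854
gripper_force: 0.0
```

View pics/s1.png

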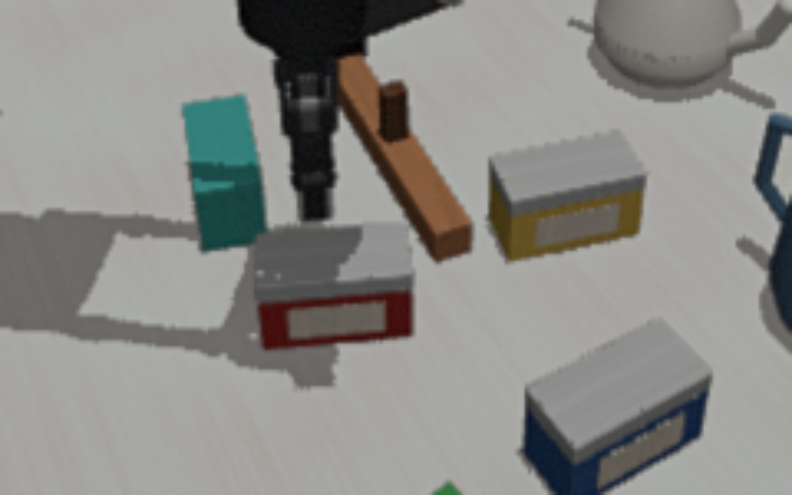

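```bash
python3 -c "
from rig import manip
print(manip.get_state()['position'])"
```

```text
[ 0.40693307 -0.20487021  0.08705693]
```

```bash
python3 -m pendant '[{"jaw":1,"tx":0.4,"ty":-1.75,"tz":0,"ax":0,"ay":0,"az":0},{"jaw":1,"tx":0.4,"ty":-1.75,"tz":-1.5,"ax":0,"ay":0,"az":0},{"jaw":1,"tx":0.4,"ty":-1.75,"tz":-4,"ax":0,"ay":0,"az":0},{"jaw":1,"tx":0.4,"ty":-1.75,"tz":-6.5,"ax":0,"ay":0,"az":0},{"jaw":1,"tx":0.4,"ty":-1.75,"tz":-6.5,"ax":0,"ay":0,"az":0}]';python3 -m pendant '[{"jaw":-0.5,"tx":0,"ty":0,"tz":0,"ax":0,"ay":0,"az":0},{"jaw":-0.5,"tx":0,"ty":0,"tz":0,"ax":0,"ay":0,"az":0},{"jaw":-0.5,"tx":0,"ty":0,"tz":0,"ax":0,"ay":0,"az":0},{"jaw":-0.5,"tx":0,"ty":0,"tz":0,"ax":0,"ay":0,"az":0},{"jaw":-0.5,"tx":0,"ty":0,"tz":0,"ax":0,"ay":0,"az":0},{"jaw":-0.5,"tx":0,"ty":0,"tz":0,"ax":0,"ay":0,"az":0}]' 40
```

```text
clock: 2.78
position: [0.4115, -0.223, 0.0223]
ee_rot: [-0.0, 0.182, 0.983, 0.0]
contact_force: [-0.0, -0.5, -0.2]
width: 0.0854
gripper_force: 0.0
clock: 3.52
position: [0.4126, -0.2231, 0.024]
ee_rot: [0.001, 0.183, 0.983, -0.0]
contact_force: [1.2, 0.2, 5.5]
width: 0.0468
gripper_force: 40.6
```

```bash
python3 -m pendant '[{"jaw":-0.5,"tx":0,"ty":0,"tz":3,"ax":0,"ay":0,"az":0},{"jaw":-0.5,"tx":0,"ty":0,"tz":7,"ax":0,"ay":0,"az":0},{"jaw":-0.5,"tx":1,"ty":3,"tz":11,"ax":0,"ay":0,"az":2},{"jaw":-0.5,"tx":3,"ty":8,"tz":11,"ax":0,"ay":0,"az":6},{"jaw":-0.5,"tx":5,"ty":13,"tz":11,"ax":0,"ay":0,"az":10},{"jaw":-0.5,"tx":7,"ty":18,"tz":11,"ax":0,"ay":0,"az":14},{"jaw":-0.5,"tx":10,"ty":23,"tz":11,"ax":0,"ay":0,"az":18},{"jaw":-0.5,"tx":13,"ty":28,"tz":11,"ax":0,"ay":0,"az":22},{"jaw":-0.5,"tx":15,"ty":33,"tz":11,"ax":0,"ay":0,"az":26},{"jaw":-0.5,"tx":17,"ty":38,"tz":11,"ax":0,"ay":0,"az":26.9}]'; python3 -c "
from rig import manip
print(manip.get_state()['position'])"
```

```text
clock: 4.78
position: [0.5816, 0.159, 0.1323]
ee_rot: [-0.0, -0.052, 0.999, -0.0]
contact_force: [1.3, -0.1, -3.3]
width: 0.0464
gripper_force: 44.0
[0.58160427 0.15896604 0.13230176]
```

```bash
python3 -m pendant '[{"jaw":-0.5,"tx":0.9,"ty":4.1,"tz":0,"ax":0,"ay":0,"az":0},{"jaw":-0.5,"tx":0.9,"ty":4.1,"tz":-4,"ax":0,"ay":0,"az":0},{"jaw":-0.5,"tx":0.9,"ty":4.1,"tz":-8,"ax":0,"ay":0,"az":0},{"jaw":-0.5,"tx":0.9,"ty":4.1,"tz":-10,"ax":0,"ay":0,"az":0},{"jaw":-0.5,"tx":0.9,"ty":4.1,"tz":-10.7,"ax":0,"ay":0,"az":0},{"jaw":-0.5,"tx":0.9,"ty":4.1,"tz":-10.7,"ax":0,"ay":0,"az":0}]'; python3 - <<'E'
from h import *
im=manip.get_image("side");cv2.imwrite("pics/s2.png",cv2.resize(im["pixels"][120:270,200:400],None,fx=4,fy=4))
E
```

```text
clock: 5.52
position: [0.5907, 0.1983, 0.0259]
ee_rot: [0.0, -0.051, 0.999, 0.0]
contact_force: [0.4, -0.4, -3.4]
width: 0.0466
gripper_force: 44.0
```

View pics/s2.png

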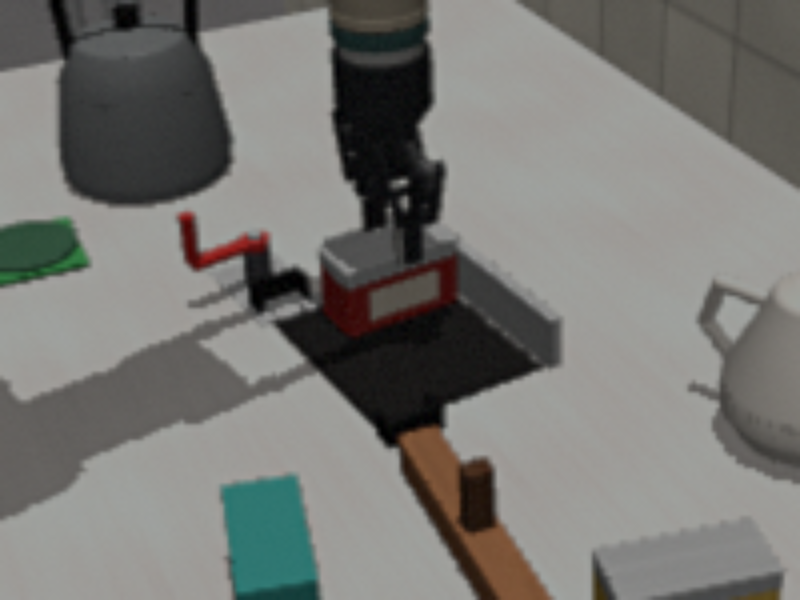

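```bash
python3 -m pendant '[{"jaw":-0.5,"tx":0,"ty":0,"tz":-0.15,"ax":0,"ay":0,"az":0},{"jaw":0.35,"tx":0,"ty":0,"tz":-0.15,"ax":0,"ay":0,"az":0},{"jaw":0.35,"tx":0,"ty":0,"tz":-0.15,"ax":0,"ay":0,"az":0},{"jaw":0.35,"tx":0,"ty":0,"tz":-0.15,"ax":0,"ay":0,"az":0},{"jaw":0.35,"tx":0,"ty":0,"tz":4,"ax":0,"ay":0,"az":0},{"jaw":0.35,"tx":0,"ty":0,"tz":9,"ax":0,"ay":0,"az":0},{"jaw":-1,"tx":0.5,"ty":-6,"tz":9,"ax":0,"ay":0,"az":0},{"jaw":-1,"tx":1,"ty":-6,"tz":9,"ax":0,"ay":0,"az":0},{"jaw":-1,"tx":1,"ty":-6,"tz":9,"ax":0,"ay":0,"az":0},{"jaw":-1,"tx":1,"ty":-6,"tz":9,"ax":0,"ay":0,"az":0}]'; cat > tins.py <<'E'
import sys
from h import *
C=np.array([639.7,253]);a=np.radians(5.65);R=np.array([[np.cos(a),-np.sin(a)],[np.sin(a),np.cos(a)]])
def tobay(p):return (np.asarray(p)-C)@R
print("TCP bay",(tobay(manip.get_state()["position"][:2]*1000)).round(1))
for n in sys.argv[1:]:
    im=manip.get_image(n);W=cloud(im)*1000;z=W[...,2];cv2.imwrite(f"pics/last_{n}.png",im["pixels"])
    m=((W[...,0]>250)&(W[...,0]<700)&(W[...,1]>-500)&(W[...,1]<300)&(z>53)&(z<66)).astype(np.uint8)
    c,l,st,ce=cv2.connectedComponentsWithStats(m)
    for i in range(1,c):
        if st[i,4]<120:continue
        r=cv2.minAreaRect(W[l==i][:,:2].astype(np.float32));an=r[2]+(90 if r[1][1]>r[1][0] else 0)
        print(n,ce[i].round(),"c",np.round(r[0],1),np.round(r[1],1),"long axis",round(an,1),"bay",tobay(r[0]).round(1),round(an-5.65,1))
E
python3 tins.py side top
```

```text
clock: 6.82
position: [0.6, 0.1391, 0.115]
ee_rot: [-0.001, -0.051, 0.999, 0.0]
contact_force: [-0.0, -0.3, 0.1]
width: -0.0003
gripper_force: 0.0
TCP bay [ -50.7 -109.4]
side [296. 182.] c [585.4 195.5] [101.4  51.5] long axis 4.4 bay [-59.7 -51.9] -1.2
side [267. 254.] c [383.2 -82.1] [104.7  48.2] long axis 76.3 bay [-288.3 -308.2] 70.7
side [371. 261.] c [ 588.6 -222.7] [ 50.5 101. ] long axis 168.2 bay [ -97.6 -468.3] 162.5
side [453. 298.] c [ 672.  -387.8] [29.9 86.8] long axis 108.1 bay [ -30.9 -640.9] 102.4
side [387. 326.] c [ 513.2 -389.4] [101.4  50.4] long axis 2.8 bay [-189.1 -626.8] -2.9
side [342. 382.] c [ 381.  -453.7] [49.6 99.7] long axis 101.6 bay [-327.  -677.8] 95.9
top [385. 183.] c [ 593.3 -222.2] [ 49.2 101.1] long axis 168.2 bay [ -92.9 -468.3] 162.6
top [276. 190.] c [568.  192.3] [57.6 42.8] long axis 2.7 bay [-77.3 -53.4] -3.0
top [429. 204.] c [ 518.7 -389. ] [98.  50.5] long axis 3.5 bay [-183.6 -627. ] -2.1
top [349. 238.] c [386.9 -83. ] [100.1  48.2] long axis 75.8 bay [-284.7 -309.5] 70.1
top [446. 238.] c [ 386.2 -453.1] [ 48.9 100.8] long axis 100.9 bay [-321.8 -677.7] 95.3
```

```bash
python3 -m pendant '[{"jaw":-1,"tx":-0.6,"ty":-0.1,"tz":-6,"ax":0,"ay":0,"az":0},{"jaw":-1,"tx":-0.6,"ty":-0.1,"tz":-10,"ax":0,"ay":0,"az":0},{"jaw":-1,"tx":-0.7,"ty":0.9,"tz":-10,"ax":0,"ay":0,"az":0},{"jaw":-1,"tx":-0.8,"ty":1.9,"tz":-10,"ax":0,"ay":0,"az":0},{"jaw":-1,"tx":-0.85,"ty":2.4,"tz":-10,"ax":0,"ay":0,"az":0},{"jaw":-1,"tx":-0.9,"ty":2.9,"tz":-10,"ax":0,"ay":0,"az":0},{"jaw":-1,"tx":-0.95,"ty":3.4,"tz":-10,"ax":0,"ay":0,"az":0},{"jaw":-1,"tx":-1,"ty":3.8,"tz":-10,"ax":0,"ay":0,"az":0},{"jaw":-1,"tx":-1,"ty":4.1,"tz":-10,"ax":0,"ay":0,"az":0},{"jaw":-1,"tx":-1,"ty":4.1,"tz":-10,"ax":0,"ay":0,"az":0}]'; python3 tins.py side
```

```text
clock: 8.18
position: [0.5929, 0.1773, 0.0193]
ee_rot: [0.003, -0.052, 0.999, -0.002]
contact_force: [-1.2, -8.6, 11.9]
width: 0.0
gripper_force: 6.0
TCP bay [-54.  -70.8]
side [290. 182.] c [566.3 198.3] [64.8 77.1] long axis 92.1 bay [-78.4 -47.2] 86.5
side [267. 254.] c [383.2 -82.5] [103.3  48.3] long axis 76.3 bay [-288.3 -308.6] 70.7
side [371. 261.] c [ 588.8 -222.4] [ 51.1 100.8] long axis 168.5 bay [ -97.5 -468.1] 162.8
side [453. 298.] c [ 672.7 -386.3] [30.6 87.9] long axis 106.9 bay [ -30.1 -639.4] 101.2
side [387. 326.] c [ 513.6 -389.3] [102.7  51. ] long axis 3.0 bay [-188.7 -626.8] -2.6
side [342. 381.] c [ 381.3 -453.8] [49.1 99.1] long axis 101.7 bay [-326.7 -677.9] 96.1
```

```bash
python3 - <<'E'
import cv2
a=cv2.imread("pics/last_side.png")[120:240,220:370];cv2.imwrite("pics/c3.png",cv2.resize(a,None,fx=5,fy=5,interpolation=cv2.INTER_CUBIC))
E
```

```text
(no output)
```

View pics/c3.png

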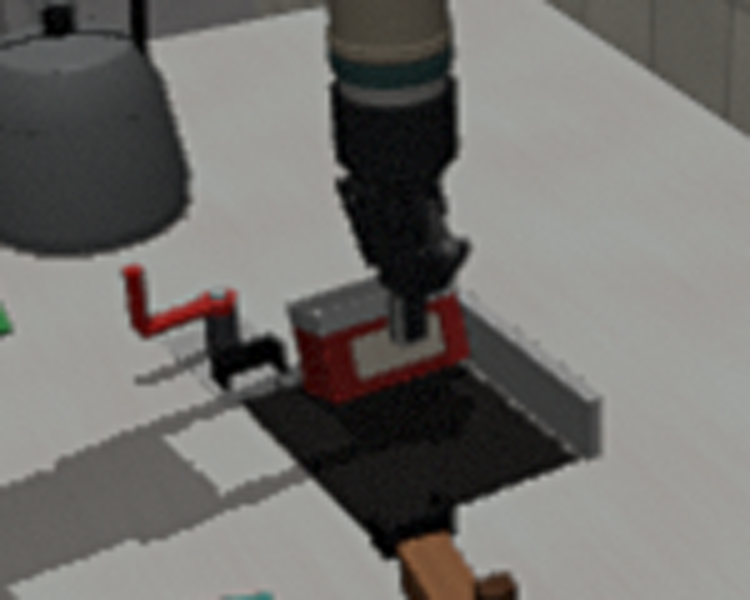

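The shut finger's links bear on the tin's lid edge (crop (425,290)) and tilt it. So I'll back off and push with the narrow finger side, with the tool turned 90°.

```bash
python3 -m pendant '[{"jaw":-1,"tx":0,"ty":-0.8,"tz":0,"ax":0,"ay":0,"az":0},{"jaw":-1,"tx":0.2,"ty":-2.5,"tz":0,"ax":0,"ay":0,"az":0},{"jaw":-1,"tx":0.4,"ty":-4.5,"tz":2,"ax":0,"ay":0,"az":0},{"jaw":-1,"tx":0.4,"ty":-4.5,"tz":6,"ax":0,"ay":0,"az":0},{"jaw":-1,"tx":0.4,"ty":-4.5,"tz":9,"ax":0,"ay":0,"az":0}]'; python3 tins.py side;python3 -c "
from rig import manip
print(manip.get_state()['qpos'])"
```

```text
clock: 8.85
position: [0.5947, 0.1336, 0.1066]
ee_rot: [0.0, -0.05, 0.999, 0.0]
contact_force: [0.2, 0.6, 0.6]
width: 0.0
gripper_force: 0.0
TCP bay [ -56.5 -114.4]
side [296. 182.] c [585.6 197.5] [100.5  54.6] long axis 5.9 bay [-59.3 -49.9] 0.3
side [267. 254.] c [383.  -82.9] [103.8  48.2] long axis 76.3 bay [-288.6 -309. ] 70.7
side [371. 261.] c [ 589.3 -222.2] [ 50.4 101. ] long axis 168.1 bay [ -97.  -467.9] 162.4
side [453. 298.] c [ 672.7 -386. ] [30.9 88.1] long axis 106.5 bay [ -30.1 -639.1] 100.8
side [386. 326.] c [ 513.1 -390.2] [100.7  50.1] long axis 3.1 bay [-189.3 -627.6] -2.5
side [342. 382.] c [ 381.2 -453.1] [49.6 99.8] long axis 100.7 bay [-326.8 -677.2] 95.0
[ 1.06738868e-01  3.92391674e-01  1.57829665e+00  8.09404988e-04
  1.16326213e+00 -1.56556121e+00]
```

```bash
python3 -m pendant '[{"jaw":-1,"tx":0,"ty":0,"tz":0,"ax":0,"ay":0,"az":-10},{"jaw":-1,"tx":0,"ty":0,"tz":0,"ax":0,"ay":0,"az":-20},{"jaw":-1,"tx":0,"ty":0,"tz":0,"ax":0,"ay":0,"az":-30},{"jaw":-1,"tx":0,"ty":0,"tz":0,"ax":0,"ay":0,"az":-40},{"jaw":-1,"tx":0,"ty":0,"tz":0,"ax":0,"ay":0,"az":-50},{"jaw":-1,"tx":0,"ty":0,"tz":0,"ax":0,"ay":0,"az":-60},{"jaw":-1,"tx":0,"ty":0,"tz":0,"ax":0,"ay":0,"az":-70},{"jaw":-1,"tx":0,"ty":0,"tz":-3,"ax":0,"ay":0,"az":-80},{"jaw":-1,"tx":0,"ty":0,"tz":-6,"ax":0,"ay":0,"az":-90},{"jaw":-1,"tx":0,"ty":0,"tz":-9,"ax":0,"ay":0,"az":-90}]'; python3 -m pendant '[{"jaw":-1,"tx":-0.1,"ty":1,"tz":0,"ax":0,"ay":0,"az":0},{"jaw":-1,"tx":-0.2,"ty":2,"tz":0,"ax":0,"ay":0,"az":0},{"jaw":-1,"tx":-0.25,"ty":2.5,"tz":0,"ax":0,"ay":0,"az":0},{"jaw":-1,"tx":-0.3,"ty":3,"tz":0,"ax":0,"ay":0,"az":0},{"jaw":-1,"tx":-0.35,"ty":3.5,"tz":0,"ax":0,"ay":0,"az":0},{"jaw":-1,"tx":-0.4,"ty":4,"tz":0,"ax":0,"ay":0,"az":0},{"jaw":-1,"tx":-0.45,"ty":4.4,"tz":0,"ax":0,"ay":0,"az":0}]';python3 tins.py side | head -2
```

```text
clock: 10.15
position: [0.5941, 0.134, 0.0142]
ee_rot: [-0.0, 0.671, 0.742, 0.0]
contact_force: [-0.0, -0.0, -0.6]
width: -0.0
gripper_force: 0.0
clock: 11.02
position: [0.591, 0.1773, 0.0166]
ee_rot: [0.002, 0.67, 0.742, 0.0]
contact_force: [1.2, -6.3, 4.4]
width: -0.0002
gripper_force: 3.0
TCP bay [-55.9 -70.6]
side [292. 182.] c [579.8 196.8] [ 60.6 106. ] long axis 158.6 bay [-65.1 -50.1] 152.9
```

```bash
python3 - <<'E'
import cv2
a=cv2.imread("pics/last_side.png")[130:220,240:360];cv2.imwrite("pics/c4.png",cv2.resize(a,None,fx=6,fy=6,interpolation=cv2.INTER_CUBIC))
E
```

```text
(no output)
```

View pics/c4.png

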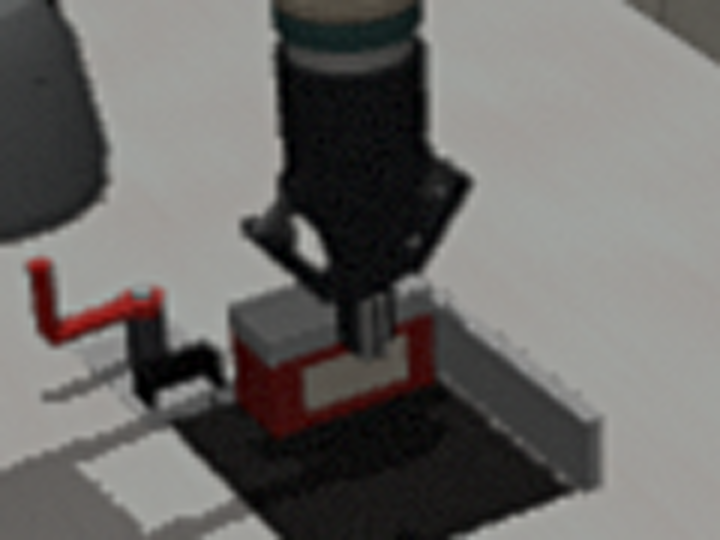

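Upright now, with the finger against the label at crop (370,335). I'll continue to the side fence.

```bash
python3 -m pendant '[{"jaw":-1,"tx":0,"ty":0.3,"tz":0,"ax":0,"ay":0,"az":0},{"jaw":-1,"tx":-0.05,"ty":0.6,"tz":0,"ax":0,"ay":0,"az":0},{"jaw":-1,"tx":-0.1,"ty":0.9,"tz":0,"ax":0,"ay":0,"az":0},{"jaw":-1,"tx":-0.1,"ty":1,"tz":0,"ax":0,"ay":0,"az":0}]';python3 -m pendant '[{"jaw":-1,"tx":0,"ty":0.3,"tz":0,"ax":0,"ay":0,"az":0},{"jaw":-1,"tx":0,"ty":0.3,"tz":0,"ax":0,"ay":0,"az":0}]';python3 -m pendant '[{"jaw":-1,"tx":0,"ty":0.3,"tz":0,"ax":0,"ay":0,"az":0},{"jaw":-1,"tx":0,"ty":0.3,"tz":0,"ax":0,"ay":0,"az":0}]'
```

```text
clock: 11.58
position: [0.5897, 0.1873, 0.0163]
ee_rot: [0.001, 0.67, 0.742, -0.0]
contact_force: [0.6, -5.7, 5.2]
width: -0.0004
gripper_force: 3.0
clock: 11.82
position: [0.5892, 0.19, 0.0162]
ee_rot: [0.001, 0.67, 0.742, -0.001]
contact_force: [-0.3, -6.4, 5.4]
width: 0.0001
gripper_force: 3.2
clock: 12.08
position: [0.5891, 0.1899, 0.0163]
ee_rot: [0.003, 0.669, 0.743, -0.003]
contact_force: [0.5, -15.2, 6.9]
width: -0.0001
gripper_force: 7.1
```

```bash
python3 -m pendant '[{"jaw":-1,"tx":0,"ty":-1.5,"tz":0,"ax":0,"ay":0,"az":0},{"jaw":-1,"tx":0,"ty":-3,"tz":4,"ax":0,"ay":0,"az":0},{"jaw":1,"tx":0,"ty":-3,"tz":9,"ax":0,"ay":0,"az":10},{"jaw":1,"tx":0,"ty":-8,"tz":13,"ax":0,"ay":0,"az":20},{"jaw":1,"tx":0,"ty":-13,"tz":13,"ax":0,"ay":0,"az":30},{"jaw":1,"tx":0,"ty":-18,"tz":13,"ax":0,"ay":0,"az":40},{"jaw":1,"tx":0,"ty":-24,"tz":13,"ax":0,"ay":0,"az":50},{"jaw":1,"tx":0,"ty":-30,"tz":13,"ax":0,"ay":0,"az":60},{"jaw":1,"tx":0,"ty":-36,"tz":13,"ax":0,"ay":0,"az":70},{"jaw":1,"tx":0,"ty":-41,"tz":13,"ax":0,"ay":0,"az":72.4}]';python3 tins.py side top
```

```text
clock: 13.32
position: [0.5888, -0.2172, 0.1451]
ee_rot: [0.0, 0.102, 0.995, 0.001]
contact_force: [0.8, 0.8, 0.3]
width: 0.0851
gripper_force: 0.0
TCP bay [ -96.9 -462.9]
side [292. 178.] c [583.5 221.9] [102.2  51.9] long axis 6.4 bay [-59.  -25.4] 0.8
side [267. 254.] c [383.1 -82.4] [103.4  48.2] long axis 76.3 bay [-288.4 -308.5] 70.7
side [371. 261.] c [ 589.2 -222.6] [ 50.8 100.8] long axis 167.4 bay [ -97.1 -468.3] 161.8
side [453. 298.] c [ 673.1 -385.9] [29.8 87.3] long axis 107.0 bay [ -29.6 -639.1] 101.4
side [387. 326.] c [ 513.3 -389.5] [102.2  50.9] long axis 4.3 bay [-189. -627.] -1.4
side [342. 381.] c [ 381.4 -453.8] [49.2 99.1] long axis 101.0 bay [-326.7 -677.9] 95.4
top [269. 185.] c [586.7 222.4] [100.4  48.8] long axis 5.3 bay [-55.7 -25.2] -0.3
top [429. 204.] c [ 518.3 -389.3] [96.9 50. ] long axis 3.1 bay [-184.  -627.2] -2.6
top [347. 237.] c [387.5 -80.1] [95.2 48.1] long axis 75.5 bay [-283.7 -306.7] 69.9
top [446. 238.] c [ 386.7 -452.6] [ 48.7 100.6] long axis 101.1 bay [-321.3 -677.3] 95.5
```

```bash
python3 -m pendant '[{"jaw":1,"tx":0.2,"ty":-0.5,"tz":-4,"ax":0,"ay":0,"az":0},{"jaw":1,"tx":0.2,"ty":-0.5,"tz":-8,"ax":0,"ay":0,"az":0},{"jaw":1,"tx":0.2,"ty":-0.5,"tz":-12.2,"ax":0,"ay":0,"az":0},{"jaw":1,"tx":0.2,"ty":-0.5,"tz":-12.2,"ax":0,"ay":0,"az":0},{"jaw":-0.5,"tx":0.2,"ty":-0.5,"tz":-12.2,"ax":0,"ay":0,"az":0},{"jaw":-0.5,"tx":0.2,"ty":-0.5,"tz":-12.2,"ax":0,"ay":0,"az":0},{"jaw":-0.5,"tx":0.2,"ty":-0.5,"tz":-12.2,"ax":0,"ay":0,"az":0},{"jaw":-0.5,"tx":0.2,"ty":-0.5,"tz":-12.2,"ax":0,"ay":0,"az":0},{"jaw":-0.5,"tx":0.2,"ty":-0.5,"tz":-12.2,"ax":0,"ay":0,"az":0},{"jaw":-0.5,"tx":0.2,"ty":-0.5,"tz":-12.2,"ax":0,"ay":0,"az":0}]' 40
```

```text
clock: 14.68
position: [0.5926, -0.2213, 0.026]
ee_rot: [0.002, 0.102, 0.995, -0.001]
contact_force: [0.5, 0.7, 6.5]
width: 0.0468
gripper_force: 42.4
```

```bash
python3 -m pendant '[{"jaw":-0.5,"tx":0,"ty":0,"tz":3,"ax":0,"ay":0,"az":0},{"jaw":-0.5,"tx":0,"ty":1,"tz":7,"ax":0,"ay":0,"az":0},{"jaw":-0.5,"tx":0,"ty":6,"tz":9,"ax":0,"ay":0,"az":3},{"jaw":-0.5,"tx":0,"ty":12,"tz":9,"ax":0,"ay":0,"az":6},{"jaw":-0.5,"tx":0,"ty":18,"tz":9,"ax":0,"ay":0,"az":9},{"jaw":-0.5,"tx":0,"ty":24,"tz":9,"ax":0,"ay":0,"az":12},{"jaw":-0.5,"tx":0.3,"ty":30,"tz":9,"ax":0,"ay":0,"az":15},{"jaw":-0.5,"tx":0.3,"ty":34,"tz":9,"ax":0,"ay":0,"az":17.4},{"jaw":-0.5,"tx":0.3,"ty":36.9,"tz":9,"ax":0,"ay":0,"az":17.4},{"jaw":-0.5,"tx":0.3,"ty":36.9,"tz":9,"ax":0,"ay":0,"az":17.4}]'
```

```text
clock: 15.92
position: [0.5932, 0.1506, 0.1134]
ee_rot: [-0.0, -0.051, 0.999, 0.0]
contact_force: [0.3, -1.0, -3.7]
width: 0.0466
gripper_force: 43.1
```

```bash
python3 -m pendant '[{"jaw":-0.5,"tx":0.2,"ty":-0.1,"tz":-4,"ax":0,"ay":0,"az":0},{"jaw":-0.5,"tx":0.2,"ty":-0.1,"tz":-7.5,"ax":0,"ay":0,"az":0},{"jaw":-0.5,"tx":0.2,"ty":-0.1,"tz":-8.7,"ax":0,"ay":0,"az":0},{"jaw":-0.5,"tx":0.2,"ty":-0.1,"tz":-9,"ax":0,"ay":0,"az":0},{"jaw":0.35,"tx":0.2,"ty":-0.1,"tz":-9,"ax":0,"ay":0,"az":0},{"jaw":0.35,"tx":0.2,"ty":-0.1,"tz":-9,"ax":0,"ay":0,"az":0},{"jaw":0.35,"tx":0.2,"ty":-0.1,"tz":-9,"ax":0,"ay":0,"az":0},{"jaw":0.35,"tx":0.2,"ty":-0.1,"tz":-9,"ax":0,"ay":0,"az":0},{"jaw":0.35,"tx":0.2,"ty":-0.1,"tz":-5,"ax":0,"ay":0,"az":0},{"jaw":0.35,"tx":0.2,"ty":-0.1,"tz":0,"ax":0,"ay":0,"az":0}]'; python3 -m pendant '[{"jaw":-1,"tx":0,"ty":-3,"tz":0,"ax":0,"ay":0,"az":-10},{"jaw":-1,"tx":0.3,"ty":-6,"tz":0,"ax":0,"ay":0,"az":-20},{"jaw":-1,"tx":0.3,"ty":-6,"tz":0,"ax":0,"ay":0,"az":-30},{"jaw":-1,"tx":0.3,"ty":-6,"tz":0,"ax":0,"ay":0,"az":-40},{"jaw":-1,"tx":0.3,"ty":-6,"tz":0,"ax":0,"ay":0,"az":-50},{"jaw":-1,"tx":0.3,"ty":-6,"tz":0,"ax":0,"ay":0,"az":-60},{"jaw":-1,"tx":0.3,"ty":-6,"tz":0,"ax":0,"ay":0,"az":-70},{"jaw":-1,"tx":0.3,"ty":-6,"tz":0,"ax":0,"ay":0,"az":-80},{"jaw":-1,"tx":0.3,"ty":-6,"tz":0,"ax":0,"ay":0,"az":-90},{"jaw":-1,"tx":0.3,"ty":-6,"tz":0,"ax":0,"ay":0,"az":-90}]'; python3 tins.py side top
```

```text
clock: 17.18
position: [0.595, 0.1472, 0.1131]
ee_rot: [-0.002, -0.049, 0.999, -0.0]
contact_force: [0.8, 0.6, -0.1]
width: 0.0575
gripper_force: 0.0
clock: 18.42
position: [0.599, 0.0874, 0.1134]
ee_rot: [-0.0, 0.671, 0.742, -0.0]
contact_force: [-0.5, -0.2, 0.2]
width: 0.0001
gripper_force: 0.0
TCP bay [ -56.8 -160.8]
side [293. 178.] c [583.7 221. ] [101.6  53.9] long axis 5.5 bay [-58.9 -26.4] -0.2
side [305. 189.] c [590.  142.4] [101.7  50.9] long axis 5.5 bay [ -60.4 -105.1] -0.1
side [267. 254.] c [382.8 -83.6] [102.1  48.2] long axis 76.3 bay [-288.8 -309.7] 70.7
side [453. 298.] c [ 673.2 -385.8] [30.2 87.9] long axis 106.8 bay [ -29.6 -639. ] 101.1
side [387. 326.] c [ 513.1 -388.9] [101.1  51.3] long axis 3.9 bay [-189.2 -626.3] -1.8
side [342. 382.] c [ 381.3 -454.2] [49.1 99.1] long axis 101.3 bay [-326.8 -678.3] 95.6
top [269. 184.] c [588.7 223.9] [101.   57.5] long axis 0.9 bay [-53.7 -24. ] -4.8
top [429. 203.] c [ 518.6 -389.9] [97.2 49.9] long axis 2.8 bay [-183.8 -627.8] -2.8
top [348. 238.] c [386.7 -83.1] [100.1  48.2] long axis 75.6 bay [-284.8 -309.6] 69.9
top [446. 238.] c [ 386.7 -453.9] [48.6 99.6] long axis 100.8 bay [-321.3 -678.5] 95.1
```

```bash
python3 -m pendant '[{"jaw":-1,"tx":-0.1,"ty":0,"tz":-5,"ax":0,"ay":0,"az":0},{"jaw":-1,"tx":-0.1,"ty":0,"tz":-9.9,"ax":0,"ay":0,"az":0},{"jaw":-1,"tx":-0.2,"ty":1,"tz":-9.9,"ax":0,"ay":0,"az":0},{"jaw":-1,"tx":-0.3,"ty":1.9,"tz":-9.9,"ax":0,"ay":0,"az":0},{"jaw":-1,"tx":-0.35,"ty":2.5,"tz":-9.9,"ax":0,"ay":0,"az":0},{"jaw":-1,"tx":-0.4,"ty":3,"tz":-9.9,"ax":0,"ay":0,"az":0},{"jaw":-1,"tx":-0.45,"ty":3.5,"tz":-9.9,"ax":0,"ay":0,"az":0},{"jaw":-1,"tx":-0.5,"ty":4,"tz":-9.9,"ax":0,"ay":0,"az":0},{"jaw":-1,"tx":-0.55,"ty":4.5,"tz":-9.9,"ax":0,"ay":0,"az":0},{"jaw":-1,"tx":-0.6,"ty":5,"tz":-9.9,"ax":0,"ay":0,"az":0}]';python3 -m pendant '[{"jaw":-1,"tx":0,"ty":0.3,"tz":0,"ax":0,"ay":0,"az":0},{"jaw":-1,"tx":0,"ty":0.3,"tz":0,"ax":0,"ay":0,"az":0}]';python3 -m pendant '[{"jaw":-1,"tx":0,"ty":0.3,"tz":0,"ax":0,"ay":0,"az":0},{"jaw":-1,"tx":0,"ty":0.3,"tz":0,"ax":0,"ay":0,"az":0}]'
```

```text
clock: 19.77
position: [0.5946, 0.1361, 0.0165]
ee_rot: [0.002, 0.671, 0.741, 0.001]
contact_force: [0.5, -6.5, 5.9]
width: 0.0
gripper_force: 3.3
clock: 20.02
position: [0.5944, 0.1396, 0.0162]
ee_rot: [0.002, 0.671, 0.741, 0.001]
contact_force: [0.6, -4.0, 4.6]
width: 0.0003
gripper_force: 2.7
clock: 20.27
position: [0.5938, 0.1421, 0.016]
ee_rot: [0.002, 0.671, 0.741, -0.0]
contact_force: [0.2, -7.1, 5.7]
width: -0.0002
gripper_force: 3.1
```

```bash
python3 -m pendant '[{"jaw":-1,"tx":0,"ty":0.3,"tz":0,"ax":0,"ay":0,"az":0},{"jaw":-1,"tx":0,"ty":0.3,"tz":0,"ax":0,"ay":0,"az":0}]';python3 -m pendant '[{"jaw":-1,"tx":0,"ty":0.2,"tz":0,"ax":0,"ay":0,"az":0},{"jaw":-1,"tx":0,"ty":0.2,"tz":0,"ax":0,"ay":0,"az":0}]'
```

```text
clock: 20.52
position: [0.5936, 0.1421, 0.016]
ee_rot: [0.003, 0.67, 0.742, -0.002]
contact_force: [-0.0, -14.1, 5.9]
width: 0.0001
gripper_force: 7.0
clock: 20.78
position: [0.5936, 0.142, 0.0161]
ee_rot: [0.004, 0.67, 0.742, -0.003]
contact_force: [-0.9, -19.9, 7.1]
width: 0.0001
gripper_force: 9.5
```

```bash
python3 -m pendant '[{"jaw":-1,"tx":0,"ty":-1.5,"tz":0,"ax":0,"ay":0,"az":0},{"jaw":-1,"tx":0,"ty":-3,"tz":4,"ax":0,"ay":0,"az":0},{"jaw":1,"tx":0,"ty":-3,"tz":9,"ax":0,"ay":0,"az":10},{"jaw":1,"tx":0,"ty":-8,"tz":13,"ax":0,"ay":0,"az":20},{"jaw":1,"tx":-1,"ty":-13,"tz":13,"ax":0,"ay":0,"az":30},{"jaw":1,"tx":-2,"ty":-18,"tz":13,"ax":0,"ay":0,"az":40},{"jaw":1,"tx":-3,"ty":-24,"tz":13,"ax":0,"ay":0,"az":50},{"jaw":1,"tx":-4,"ty":-30,"tz":13,"ax":0,"ay":0,"az":60},{"jaw":1,"tx":-5,"ty":-36,"tz":13,"ax":0,"ay":0,"az":70},{"jaw":1,"tx":-6,"ty":-41,"tz":13,"ax":0,"ay":0,"az":80}]';python3 tins.py side top;python3 -c "
from rig import manip
print(manip.get_state()['position'])"
```

```text
clock: 22.02
position: [0.5329, -0.2628, 0.1448]
ee_rot: [0.001, 0.035, 0.999, 0.001]
contact_force: [0.1, -0.5, 0.2]
width: 0.0855
gripper_force: 0.0
TCP bay [-157.1 -502.8]
side [296. 182.] c [584.8 197.5] [104.3  98.6] long axis 6.2 bay [-60.1 -49.8] 0.6
side [267. 254.] c [383.1 -82.6] [103.5  48.2] long axis 76.3 bay [-288.4 -308.7] 70.7
side [453. 298.] c [ 673.3 -386.1] [30.1 89.5] long axis 106.0 bay [ -29.4 -639.4] 100.3
side [387. 326.] c [ 513.  -389.1] [100.8  51.5] long axis 2.6 bay [-189.3 -626.5] -3.1
side [342. 382.] c [ 381.2 -454.1] [48.7 99.4] long axis 100.9 bay [-326.9 -678.2] 95.3
top [275. 184.] c [588.1 199.3] [100.8  99.1] long axis 2.5 bay [-56.6 -48.4] -3.1
top [348. 237.] c [386.9 -82.9] [99.5 48. ] long axis 75.5 bay [-284.7 -309.4] 69.9
top [446. 238.] c [ 386.5 -453.6] [ 48.7 100.1] long axis 100.7 bay [-321.6 -678.2] 95.0
[ 0.53236737 -0.26664232  0.14460572]
```

```bash
python3 -m pendant '[{"jaw":1,"tx":-0.8,"ty":-6,"tz":0,"ax":0,"ay":0,"az":4},{"jaw":1,"tx":-1.65,"ty":-12.1,"tz":0,"ax":0,"ay":0,"az":7.3},{"jaw":1,"tx":-1.65,"ty":-12.25,"tz":-3,"ax":0,"ay":0,"az":7.3},{"jaw":1,"tx":-1.65,"ty":-12.25,"tz":-8,"ax":0,"ay":0,"az":7.3},{"jaw":1,"tx":-1.65,"ty":-12.25,"tz":-12.2,"ax":0,"ay":0,"az":7.3},{"jaw":1,"tx":-1.65,"ty":-12.25,"tz":-12.2,"ax":0,"ay":0,"az":7.3}]';python3 -m pendant '[{"jaw":-0.5,"tx":0,"ty":0,"tz":0,"ax":0,"ay":0,"az":0},{"jaw":-0.5,"tx":0,"ty":0,"tz":0,"ax":0,"ay":0,"az":0},{"jaw":-0.5,"tx":0,"ty":0,"tz":0,"ax":0,"ay":0,"az":0},{"jaw":-0.5,"tx":0,"ty":0,"tz":0,"ax":0,"ay":0,"az":0},{"jaw":-0.5,"tx":0,"ty":0,"tz":0,"ax":0,"ay":0,"az":0},{"jaw":-0.5,"tx":0,"ty":0,"tz":0,"ax":0,"ay":0,"az":0}]' 40
```

```text
clock: 22.88
position: [0.5146, -0.3807, 0.0192]
ee_rot: [-0.003, -0.025, 1.0, 0.004]
contact_force: [1.1, 0.4, -0.0]
width: 0.0853
gripper_force: 0.0
clock: 23.62
position: [0.5182, -0.3857, 0.0255]
ee_rot: [0.002, -0.026, 1.0, -0.002]
contact_force: [0.8, -0.3, 6.6]
width: 0.0467
gripper_force: 41.0
```

```bash
python3 -m pendant '[{"jaw":-0.5,"tx":0,"ty":0,"tz":4,"ax":0,"ay":0,"az":0},{"jaw":-0.5,"tx":1,"ty":3,"tz":8,"ax":0,"ay":0,"az":0},{"jaw":-0.5,"tx":2,"ty":8,"tz":10,"ax":0,"ay":0,"az":0},{"jaw":-0.5,"tx":3,"ty":14,"tz":10,"ax":0,"ay":0,"az":1},{"jaw":-0.5,"tx":4,"ty":20,"tz":10,"ax":0,"ay":0,"az":2},{"jaw":-0.5,"tx":5,"ty":26,"tz":10,"ax":0,"ay":0,"az":2.6},{"jaw":-0.5,"tx":6,"ty":32,"tz":10,"ax":0,"ay":0,"az":2.6},{"jaw":-0.5,"tx":7,"ty":38,"tz":10,"ax":0,"ay":0,"az":2.6},{"jaw":-0.5,"tx":8,"ty":44,"tz":10,"ax":0,"ay":0,"az":2.6},{"jaw":-0.5,"tx":8.1,"ty":48,"tz":10,"ax":0,"ay":0,"az":2.6}]';python3 -c "
from rig import manip
print(manip.get_state()['position'])"
```

```text
clock: 24.88
position: [0.5976, 0.0989, 0.123]
ee_rot: [0.001, -0.049, 0.999, 0.001]
contact_force: [0.3, 0.4, -1.9]
width: 0.0467
gripper_force: 43.0
[0.59760997 0.09889896 0.12302379]
```

```bash
python3 -m pendant '[{"jaw":-0.5,"tx":0.2,"ty":0.4,"tz":-4,"ax":0,"ay":0,"az":0},{"jaw":-0.5,"tx":0.2,"ty":0.4,"tz":-8,"ax":0,"ay":0,"az":0},{"jaw":-0.5,"tx":0.2,"ty":0.4,"tz":-9.5,"ax":0,"ay":0,"az":0},{"jaw":-0.5,"tx":0.2,"ty":0.4,"tz":-10,"ax":0,"ay":0,"az":0},{"jaw":0.35,"tx":0.2,"ty":0.4,"tz":-10,"ax":0,"ay":0,"az":0},{"jaw":0.35,"tx":0.2,"ty":0.4,"tz":-10,"ax":0,"ay":0,"az":0},{"jaw":0.35,"tx":0.2,"ty":0.4,"tz":-10,"ax":0,"ay":0,"az":0},{"jaw":0.35,"tx":0.2,"ty":0.4,"tz":-10,"ax":0,"ay":0,"az":0},{"jaw":0.35,"tx":0.2,"ty":0.4,"tz":-5,"ax":0,"ay":0,"az":0},{"jaw":0.35,"tx":0.2,"ty":0.4,"tz":0,"ax":0,"ay":0,"az":0}]'; python3 -m pendant '[{"jaw":-1,"tx":0,"ty":-3,"tz":0,"ax":0,"ay":0,"az":-10},{"jaw":-1,"tx":0.3,"ty":-6,"tz":0,"ax":0,"ay":0,"az":-20},{"jaw":-1,"tx":0.3,"ty":-6,"tz":0,"ax":0,"ay":0,"az":-30},{"jaw":-1,"tx":0.3,"ty":-6,"tz":0,"ax":0,"ay":0,"az":-40},{"jaw":-1,"tx":0.3,"ty":-6,"tz":0,"ax":0,"ay":0,"az":-50},{"jaw":-1,"tx":0.3,"ty":-6,"tz":0,"ax":0,"ay":0,"az":-60},{"jaw":-1,"tx":0.3,"ty":-6,"tz":0,"ax":0,"ay":0,"az":-70},{"jaw":-1,"tx":0.3,"ty":-6,"tz":0,"ax":0,"ay":0,"az":-80},{"jaw":-1,"tx":0.3,"ty":-6,"tz":0,"ax":0,"ay":0,"az":-90},{"jaw":-1,"tx":0.3,"ty":-6,"tz":0,"ax":0,"ay":0,"az":-90}]'; python3 tins.py side top
```

```text
clock: 26.12
position: [0.599, 0.0998, 0.1229]
ee_rot: [-0.001, -0.048, 0.999, 0.0]
contact_force: [1.2, -0.4, -0.2]
width: 0.0573
gripper_force: 0.0
clock: 27.38
position: [0.6024, 0.0398, 0.1224]
ee_rot: [-0.0, 0.671, 0.741, -0.0]
contact_force: [0.1, 0.5, 0.3]
width: 0.0003
gripper_force: 0.0
TCP bay [ -58.1 -208.5]
side [296. 182.] c [584.7 197.8] [102.5  99.5] long axis 3.1 bay [-60.1 -49.6] -2.6
side [312. 196.] c [592.2  95.6] [100.7  51.7] long axis 7.3 bay [ -62.7 -151.9] 1.6
side [267. 254.] c [383.1 -82.5] [103.5  48.2] long axis 76.3 bay [-288.4 -308.6] 70.7
side [453. 298.] c [ 673.  -385.5] [30.3 88. ] long axis 106.0 bay [ -29.7 -638.6] 100.4
side [342. 381.] c [ 381.  -453.7] [49.1 98.6] long axis 101.2 bay [-327.  -677.8] 95.5
top [275. 184.] c [588.3 198.5] [102.1  96.5] long axis 5.2 bay [-56.5 -49.1] -0.4
top [348. 237.] c [386.9 -82.7] [99.4 48.2] long axis 75.8 bay [-284.6 -309.1] 70.1
top [446. 238.] c [ 386.6 -454.3] [48.7 99.5] long axis 101.0 bay [-321.5 -679. ] 95.4
```

```bash
python3 -m pendant '[{"jaw":-1,"tx":-0.2,"ty":0,"tz":-5,"ax":0,"ay":0,"az":0},{"jaw":-1,"tx":-0.2,"ty":0,"tz":-10.8,"ax":0,"ay":0,"az":0},{"jaw":-1,"tx":-0.3,"ty":1,"tz":-10.8,"ax":0,"ay":0,"az":0},{"jaw":-1,"tx":-0.4,"ty":1.9,"tz":-10.8,"ax":0,"ay":0,"az":0},{"jaw":-1,"tx":-0.45,"ty":2.5,"tz":-10.8,"ax":0,"ay":0,"az":0},{"jaw":-1,"tx":-0.5,"ty":3,"tz":-10.8,"ax":0,"ay":0,"az":0},{"jaw":-1,"tx":-0.55,"ty":3.5,"tz":-10.8,"ax":0,"ay":0,"az":0},{"jaw":-1,"tx":-0.6,"ty":4,"tz":-10.8,"ax":0,"ay":0,"az":0},{"jaw":-1,"tx":-0.65,"ty":4.5,"tz":-10.8,"ax":0,"ay":0,"az":0},{"jaw":-1,"tx":-0.7,"ty":5,"tz":-10.8,"ax":0,"ay":0,"az":0}]';python3 -m pendant '[{"jaw":-1,"tx":0,"ty":0.3,"tz":0,"ax":0,"ay":0,"az":0},{"jaw":-1,"tx":0,"ty":0.3,"tz":0,"ax":0,"ay":0,"az":0}]';python3 -m pendant '[{"jaw":-1,"tx":0,"ty":0.3,"tz":0,"ax":0,"ay":0,"az":0},{"jaw":-1,"tx":0,"ty":0.3,"tz":0,"ax":0,"ay":0,"az":0}]';python3 -m pendant '[{"jaw":-1,"tx":0,"ty":0.2,"tz":0,"ax":0,"ay":0,"az":0},{"jaw":-1,"tx":0,"ty":0.2,"tz":0,"ax":0,"ay":0,"az":0}]'; python3 tins.py
```

```text
clock: 28.72
position: [0.5953, 0.09, 0.0145]
ee_rot: [-0.0, 0.672, 0.74, -0.0]
contact_force: [0.5, -3.5, 3.2]
width: -0.0002
gripper_force: 1.7
clock: 28.98
position: [0.5951, 0.0934, 0.0143]
ee_rot: [-0.0, 0.672, 0.741, 0.0]
contact_force: [-1.3, -0.9, 0.9]
width: -0.0
gripper_force: 0.7
clock: 29.22
position: [0.5949, 0.0941, 0.0142]
ee_rot: [0.001, 0.672, 0.741, -0.002]
contact_force: [-0.0, -7.9, 1.4]
width: 0.0001
gripper_force: 3.8
clock: 29.48
position: [0.5949, 0.094, 0.0142]
ee_rot: [0.002, 0.671, 0.741, -0.003]
contact_force: [-0.4, -12.8, 2.1]
width: 0.0002
gripper_force: 6.4
TCP bay [ -60.3 -153.9]
```

```bash
python3 -m pendant '[{"jaw":-1,"tx":0,"ty":-1.5,"tz":0,"ax":0,"ay":0,"az":0},{"jaw":-1,"tx":0,"ty":-2,"tz":5,"ax":0,"ay":0,"az":0},{"jaw":-1,"tx":0,"ty":-2,"tz":10,"ax":0,"ay":0,"az":10},{"jaw":-1,"tx":-2,"ty":-1,"tz":10,"ax":0,"ay":0,"az":20},{"jaw":-1,"tx":-4,"ty":0,"tz":10,"ax":0,"ay":0,"az":30},{"jaw":-1,"tx":-6,"ty":1,"tz":10,"ax":0,"ay":0,"az":40},{"jaw":-1,"tx":-8.3,"ty":2.6,"tz":10,"ax":0,"ay":0,"az":50},{"jaw":-1,"tx":-8.3,"ty":2.6,"tz":10,"ax":0,"ay":0,"az":60},{"jaw":-1,"tx":-8.3,"ty":2.6,"tz":10,"ax":0,"ay":0,"az":70},{"jaw":-1,"tx":-8.3,"ty":2.6,"tz":10,"ax":0,"ay":0,"az":80}]';python3 -m pendant '[{"jaw":-1,"tx":0,"ty":0,"tz":0,"ax":0,"ay":0,"az":10},{"jaw":-1,"tx":0,"ty":0,"tz":-5,"ax":0,"ay":0,"az":10},{"jaw":-1,"tx":0,"ty":0,"tz":-10,"ax":0,"ay":0,"az":10},{"jaw":-1,"tx":0,"ty":0,"tz":-10,"ax":0,"ay":0,"az":10}]'; python3 tins.py side top|head -3
```

```text
clock: 30.72
position: [0.5117, 0.1246, 0.1141]
ee_rot: [-0.001, 0.036, 0.999, 0.001]
contact_force: [-0.5, -0.8, 0.2]
width: 0.0002
gripper_force: 0.0
clock: 31.22
position: [0.5083, 0.1238, 0.0113]
ee_rot: [-0.005, -0.048, 0.999, 0.0]
contact_force: [0.8, 0.0, -0.8]
width: -0.0004
gripper_force: 0.0
TCP bay [-143.5 -115.6]
side [304. 186.] c [586.  174.8] [104.6 150.5] long axis 94.2 bay [-61.1 -72.5] 88.6
side [267. 254.] c [382.8 -83.2] [101.7  48.1] long axis 76.3 bay [-288.7 -309.3] 70.7
```

```bash
python3 -m pendant '[{"jaw":-1,"tx":1,"ty":-0.3,"tz":0.2,"ax":0,"ay":0,"az":0},{"jaw":-1,"tx":2,"ty":-0.2,"tz":0.2,"ax":0,"ay":0,"az":0},{"jaw":-1,"tx":2.4,"ty":-0.15,"tz":0.2,"ax":0,"ay":0,"az":0},{"jaw":-1,"tx":2.8,"ty":-0.1,"tz":0.2,"ax":0,"ay":0,"az":0},{"jaw":-1,"tx":3.1,"ty":-0.1,"tz":0.2,"ax":0,"ay":0,"az":0}]';python3 -m pendant '[{"jaw":-1,"tx":0.3,"ty":0,"tz":0,"ax":0,"ay":0,"az":0},{"jaw":-1,"tx":0.3,"ty":0,"tz":0,"ax":0,"ay":0,"az":0}]';python3 -m pendant '[{"jaw":-1,"tx":0.2,"ty":0,"tz":0,"ax":0,"ay":0,"az":0},{"jaw":-1,"tx":0.2,"ty":0,"tz":0,"ax":0,"ay":0,"az":0}]'; python3 tins.py
```

```text
clock: 31.95
position: [0.5392, 0.1227, 0.0163]
ee_rot: [-0.004, -0.048, 0.999, -0.0]
contact_force: [-12.7, -1.8, 10.7]
width: 0.0
gripper_force: 6.3
clock: 32.2
position: [0.539, 0.1226, 0.0159]
ee_rot: [-0.007, -0.049, 0.999, -0.0]
contact_force: [-14.5, -1.0, 11.4]
width: -0.0001
gripper_force: 7.4
clock: 32.45
position: [0.5389, 0.1226, 0.016]
ee_rot: [-0.009, -0.049, 0.999, -0.0]
contact_force: [-18.2, -1.1, 14.8]
width: -0.0001
gripper_force: 9.1
TCP bay [-113.1 -119.9]
```

```bash
python3 -m pendant '[{"jaw":-1,"tx":-1.2,"ty":0,"tz":-0.1,"ax":0,"ay":0,"az":0},{"jaw":-1,"tx":-2.4,"ty":0,"tz":-0.1,"ax":0,"ay":0,"az":0},{"jaw":-1,"tx":-2.7,"ty":2.4,"tz":-0.1,"ax":0,"ay":0,"az":0},{"jaw":-1,"tx":-2.9,"ty":4.6,"tz":-0.1,"ax":0,"ay":0,"az":0},{"jaw":-1,"tx":-1.9,"ty":4.7,"tz":-0.1,"ax":0,"ay":0,"az":0},{"jaw":-1,"tx":-1.3,"ty":4.8,"tz":-0.1,"ax":0,"ay":0,"az":0},{"jaw":-1,"tx":-0.9,"ty":4.8,"tz":-0.1,"ax":0,"ay":0,"az":0},{"jaw":-1,"tx":-0.5,"ty":4.8,"tz":-0.1,"ax":0,"ay":0,"az":0}]';python3 -m pendant '[{"jaw":-1,"tx":0.3,"ty":0,"tz":0,"ax":0,"ay":0,"az":0},{"jaw":-1,"tx":0.3,"ty":0,"tz":0,"ax":0,"ay":0,"az":0}]'; python3 tins.py
```

```text
clock: 33.45
position: [0.534, 0.1704, 0.0149]
ee_rot: [-0.01, -0.048, 0.999, 0.0]
contact_force: [-21.5, 2.6, 18.4]
width: 0.0004
gripper_force: 11.1
clock: 33.7
position: [0.5338, 0.1704, 0.0149]
ee_rot: [-0.012, -0.048, 0.999, 0.0]
contact_force: [-23.5, 2.6, 18.8]
width: -0.0002
gripper_force: 11.7
TCP bay [-113.6  -71.8]
```

```bash
python3 -m pendant '[{"jaw":-1,"tx":-1.5,"ty":0,"tz":0.1,"ax":0,"ay":0,"az":0},{"jaw":-1,"tx":-2.7,"ty":0,"tz":0.1,"ax":0,"ay":0,"az":0},{"jaw":-1,"tx":-3,"ty":2.4,"tz":0.1,"ax":0,"ay":0,"az":0},{"jaw":-1,"tx":-3.2,"ty":4.6,"tz":0.1,"ax":0,"ay":0,"az":0},{"jaw":-1,"tx":-2.3,"ty":4.7,"tz":0.1,"ax":0,"ay":0,"az":0},{"jaw":-1,"tx":-1.7,"ty":4.8,"tz":0.1,"ax":0,"ay":0,"az":0},{"jaw":-1,"tx":-1.3,"ty":4.8,"tz":0.1,"ax":0,"ay":0,"az":0},{"jaw":-1,"tx":-0.9,"ty":4.8,"tz":0.1,"ax":0,"ay":0,"az":0},{"jaw":-1,"tx":-0.7,"ty":4.8,"tz":0.1,"ax":0,"ay":0,"az":0}]';python3 -m pendant '[{"jaw":-1,"tx":0.2,"ty":0,"tz":0,"ax":0,"ay":0,"az":0},{"jaw":-1,"tx":0.2,"ty":0,"tz":0,"ax":0,"ay":0,"az":0}]'; python3 tins.py
```

```text
clock: 34.83
position: [0.5295, 0.2177, 0.0161]
ee_rot: [-0.01, -0.047, 0.999, -0.0]
contact_force: [-21.5, 2.4, 17.5]
width: 0.0
gripper_force: 10.8
clock: 35.08
position: [0.5294, 0.2177, 0.0161]
ee_rot: [-0.012, -0.047, 0.999, -0.0]
contact_force: [-22.9, 1.8, 18.8]
width: -0.0002
gripper_force: 11.5
TCP bay [-113.2  -24.2]
```

```bash
python3 -m pendant '[{"jaw":-1,"tx":-1.5,"ty":0,"tz":0,"ax":0,"ay":0,"az":0},{"jaw":-1,"tx":-2.5,"ty":0,"tz":4,"ax":0,"ay":0,"az":0},{"jaw":-1,"tx":-2.5,"ty":0,"tz":10,"ax":0,"ay":0,"az":-10},{"jaw":-1,"tx":0,"ty":-4,"tz":10,"ax":0,"ay":0,"az":-20},{"jaw":-1,"tx":2,"ty":-8,"tz":10,"ax":0,"ay":0,"az":-30},{"jaw":-1,"tx":5,"ty":-12,"tz":10,"ax":0,"ay":0,"az":-40},{"jaw":-1,"tx":7.7,"ty":-16,"tz":10,"ax":0,"ay":0,"az":-50},{"jaw":-1,"tx":7.7,"ty":-16.5,"tz":10,"ax":0,"ay":0,"az":-60},{"jaw":-1,"tx":7.7,"ty":-16.5,"tz":10,"ax":0,"ay":0,"az":-70},{"jaw":-1,"tx":7.7,"ty":-16.5,"tz":10,"ax":0,"ay":0,"az":-80}]';python3 -m pendant '[{"jaw":-1,"tx":0,"ty":0,"tz":0,"ax":0,"ay":0,"az":-10},{"jaw":-1,"tx":0,"ty":0,"tz":-4,"ax":0,"ay":0,"az":-10},{"jaw":-1,"tx":0,"ty":0,"tz":-9.5,"ax":0,"ay":0,"az":-10},{"jaw":-1,"tx":0,"ty":0,"tz":-9.8,"ax":0,"ay":0,"az":-10}]'; python3 tins.py side top
```

```text
clock: 36.33
position: [0.6198, 0.052, 0.1164]
ee_rot: [0.001, 0.608, 0.794, 0.0]
contact_force: [0.7, 0.7, -0.1]
width: -0.0001
gripper_force: 0.0
clock: 36.83
position: [0.6155, 0.0527, 0.0147]
ee_rot: [-0.003, 0.672, 0.74, -0.003]
contact_force: [-0.7, 0.0, 0.1]
width: -0.0001
gripper_force: 0.0
TCP bay [ -43.8 -196.9]
side [298. 184.] c [593.5 174.4] [100.2 150. ] long axis 94.7 bay [-53.7 -73.7] 89.1
side [267. 254.] c [383.1 -82.3] [104.7  48.2] long axis 76.3 bay [-288.3 -308.4] 70.7
side [453. 298.] c [ 673.2 -386.1] [30.2 88.7] long axis 106.3 bay [ -29.6 -639.2] 100.7
side [342. 382.] c [ 381.3 -454. ] [49.1 99.4] long axis 101.5 bay [-326.7 -678.2] 95.9
top [278. 182.] c [596.5 186.7] [100.5 119.8] long axis 95.3 bay [-49.5 -61.7] 89.6
top [349. 238.] c [386.7 -83.1] [99.6 47.7] long axis 76.2 bay [-284.9 -309.5] 70.6
top [446. 238.] c [ 386.5 -453.3] [48.9 98.4] long axis 100.6 bay [-321.5 -677.9] 95.0
```

Block is 100 × 150 and square. One more sideways press on the blue tin, at its mid-length.

```bash
python3 -m pendant '[{"jaw":-1,"tx":-0.7,"ty":0.8,"tz":0,"ax":0,"ay":0,"az":0},{"jaw":-1,"tx":-0.9,"ty":2,"tz":0,"ax":0,"ay":0,"az":0},{"jaw":-1,"tx":-1,"ty":3,"tz":0,"ax":0,"ay":0,"az":0},{"jaw":-1,"tx":-1.05,"ty":3.7,"tz":0,"ax":0,"ay":0,"az":0},{"jaw":-1,"tx":-1.1,"ty":4.2,"tz":0,"ax":0,"ay":0,"az":0}]';python3 -m pendant '[{"jaw":-1,"tx":0,"ty":0.3,"tz":0,"ax":0,"ay":0,"az":0},{"jaw":-1,"tx":0,"ty":0.3,"tz":0,"ax":0,"ay":0,"az":0}]'; python3 tins.py
```

```text
clock: 37.55
position: [0.6077, 0.0947, 0.0189]
ee_rot: [0.002, 0.671, 0.741, -0.001]
contact_force: [-0.1, -11.7, 2.1]
width: -0.0003
gripper_force: 5.7
clock: 37.8
position: [0.6077, 0.0946, 0.019]
ee_rot: [0.003, 0.671, 0.741, -0.003]
contact_force: [-1.0, -11.7, 3.3]
width: 0.0001
gripper_force: 5.6
TCP bay [ -47.5 -154.5]
```

```bash
python3 -m pendant '[{"jaw":-1,"tx":0,"ty":-1.5,"tz":0,"ax":0,"ay":0,"az":0},{"jaw":-1,"tx":0,"ty":-2,"tz":5,"ax":0,"ay":0,"az":0},{"jaw":-1,"tx":0,"ty":-2,"tz":10,"ax":0,"ay":0,"az":10},{"jaw":0,"tx":0,"ty":-2,"tz":13,"ax":0,"ay":0,"az":20},{"jaw":0,"tx":0,"ty":-2,"tz":13,"ax":0,"ay":0,"az":30},{"jaw":0,"tx":0,"ty":-2,"tz":13,"ax":0,"ay":0,"az":40},{"jaw":0,"tx":0,"ty":-2,"tz":13,"ax":0,"ay":0,"az":50},{"jaw":0,"tx":0,"ty":-2,"tz":13,"ax":0,"ay":0,"az":60},{"jaw":0,"tx":0,"ty":-2,"tz":13,"ax":0,"ay":0,"az":70},{"jaw":0,"tx":0,"ty":-2,"tz":13,"ax":0,"ay":0,"az":80}]'; cat > bar.py <<'E'
from h import *
for n in("side","top"):
    im=manip.get_image(n);W=cloud(im)*1000;h=cv2.cvtColor(im["pixels"],cv2.COLOR_BGR2HSV);cv2.imwrite(f"pics/last_{n}.png",im["pixels"])
    m=(h[...,0]>5)&(h[...,0]<22)&(h[...,1]>110)&(W[...,0]>350)&(W[...,0]<650)&(W[...,1]>-350)&(W[...,1]<260)
    z=W[...,2];a=W[m&(z>24)&(z<35)]
    r=cv2.minAreaRect(a[:,:2].astype(np.float32));print(n,"bar",np.round(r[0],1),np.round(r[1],1),round(r[2],1))
    g=W[m&(z>71)&(z<82)];print("grip top",g.mean(0).round(1) if len(g) else 0,len(g), g.min(0).round(),g.max(0).round())
E
python3 bar.py
```

```text
clock: 39.05
position: [0.6074, 0.0788, 0.1482]
ee_rot: [-0.0, 0.036, 0.999, 0.0]
contact_force: [-0.5, 0.0, 0.2]
width: 0.0427
gripper_force: 0.0
side bar [518.9  -7.3] [415.   29.8] 84.9
grip top [ 509.3 -108.6   74.7] 29 [ 501. -115.   71.] [ 518. -101.   78.]
top bar [ 514.6 -102.6] [210.3  26.7] 85.9
grip top [ 515.2 -104.4   75.1] 15 [ 506. -110.   72.] [521. -99.  78.]
```

```bash
python3 -m pendant '[{"jaw":0,"tx":-3,"ty":-6,"tz":0,"ax":0,"ay":0,"az":0},{"jaw":0,"tx":-6,"ty":-12,"tz":0,"ax":0,"ay":0,"az":0},{"jaw":0,"tx":-9.4,"ty":-17.5,"tz":0,"ax":0,"ay":0,"az":0},{"jaw":0,"tx":-9.45,"ty":-18.5,"tz":0,"ax":0,"ay":0,"az":0},{"jaw":0,"tx":-9.45,"ty":-18.5,"tz":-3,"ax":0,"ay":0,"az":0},{"jaw":0,"tx":-9.45,"ty":-18.5,"tz":-7,"ax":0,"ay":0,"az":0},{"jaw":0,"tx":-9.45,"ty":-18.5,"tz":-10.8,"ax":0,"ay":0,"az":0},{"jaw":0,"tx":-9.45,"ty":-18.5,"tz":-10.8,"ax":0,"ay":0,"az":0}]';python3 -m pendant '[{"jaw":-0.9,"tx":0,"ty":0,"tz":0,"ax":0,"ay":0,"az":0},{"jaw":-0.9,"tx":0,"ty":0,"tz":0,"ax":0,"ay":0,"az":0},{"jaw":-0.9,"tx":0,"ty":0,"tz":0,"ax":0,"ay":0,"az":0},{"jaw":-0.9,"tx":0,"ty":0,"tz":0,"ax":0,"ay":0,"az":0},{"jaw":-0.9,"tx":0,"ty":0,"tz":0,"ax":0,"ay":0,"az":0}]' 50
```

```text
clock: 40.15
position: [0.5104, -0.1054, 0.0382]
ee_rot: [-0.003, 0.04, 0.999, 0.001]
contact_force: [-0.5, -0.1, 0.1]
width: 0.0427
gripper_force: 0.0
clock: 40.78
position: [0.5147, -0.1066, 0.0424]
ee_rot: [0.002, 0.039, 0.999, -0.0]
contact_force: [0.6, 0.1, 6.6]
width: 0.014
gripper_force: 52.0
```

```bash
python3 -m pendant '[{"jaw":-0.9,"tx":0,"ty":0,"tz":3,"ax":0,"ay":0,"az":0},{"jaw":-0.9,"tx":0,"ty":0,"tz":6,"ax":0,"ay":0,"az":0},{"jaw":-0.9,"tx":0,"ty":0,"tz":6,"ax":0,"ay":0,"az":0}]'; python3 - <<'E'
from h import *
from tins import tobay
for n in("side","top"):
    im=manip.get_image(n);W=cloud(im)*1000;B=tobay(W[...,:2].reshape(-1,2)).reshape(400,640,2);z=W[...,2];g=im["pixels"].max(2)
    cv2.imwrite(f"pics/pk_{n}.png",im["pixels"])
    for nm,y0,y1 in(("L",-12,35),("R",-230,-180)):
        m=(z>14)&(z<27)&(B[...,0]>-165)&(B[...,0]<-102)&(B[...,1]>y0)&(B[...,1]<y1)&(g<75)
        b=B[m];print(n,nm,len(b),np.percentile(b,[3,50,97],axis=0).round(1).tolist() if len(b) else 0)
a=cv2.imread("pics/pk_side.png")[165:245,255:375];b=cv2.imread("pics/pk_top.png")[160:240,245:365]
cv2.imwrite("pics/pk.png",cv2.resize(np.vstack([a,b]),None,fx=3.7,fy=3.7,interpolation=cv2.INTER_CUBIC))
E
```

```text
clock: 41.15
position: [0.5147, -0.1068, 0.1027]
ee_rot: [0.003, 0.039, 0.999, -0.001]
contact_force: [-0.0, -0.4, -2.2]
width: 0.0141
gripper_force: 51.1
TCP bay [-159.8 -345.7]
side L 49 [[-152.8, -0.6], [-132.1, 13.5], [-107.8, 23.0]]
side R 36 [[-153.1, -213.9], [-149.2, -209.4], [-135.7, -194.8]]
top L 21 [[-147.6, 3.4], [-133.7, 16.1], [-106.0, 20.0]]
top R 14 [[-149.1, -211.1], [-134.4, -207.3], [-105.9, -194.6]]
```

View pics/pk.png

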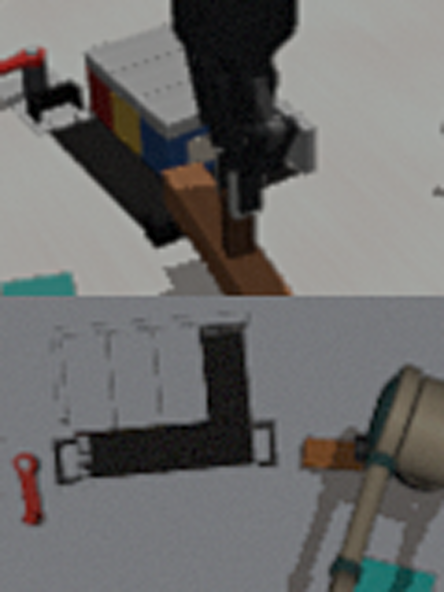

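```bash
python3 -m pendant '[{"jaw":-0.9,"tx":0,"ty":4,"tz":0,"ax":0,"ay":0,"az":2},{"jaw":-0.9,"tx":0,"ty":9,"tz":0,"ax":0,"ay":0,"az":5},{"jaw":-0.9,"tx":0.4,"ty":14,"tz":0,"ax":0,"ay":0,"az":8},{"jaw":-0.9,"tx":0.8,"ty":19,"tz":0,"ax":0,"ay":0,"az":9.75},{"jaw":-0.9,"tx":0.8,"ty":23,"tz":0,"ax":0,"ay":0,"az":9.75},{"jaw":-0.9,"tx":0.8,"ty":25.2,"tz":0,"ax":0,"ay":0,"az":9.75},{"jaw":-0.9,"tx":0.8,"ty":25.2,"tz":-2,"ax":0,"ay":0,"az":9.75},{"jaw":-0.9,"tx":0.8,"ty":25.2,"tz":-3,"ax":0,"ay":0,"az":9.75},{"jaw":-0.9,"tx":0.8,"ty":25.2,"tz":-3,"ax":0,"ay":0,"az":9.75}]'; cat > bar2.py <<'E'
from h import *
from tins import tobay
for n in("side","top"):
    im=manip.get_image(n);W=cloud(im)*1000;h=cv2.cvtColor(im["pixels"],cv2.COLOR_BGR2HSV);cv2.imwrite(f"pics/last_{n}.png",im["pixels"])
    B=tobay(W[...,:2].reshape(-1,2)).reshape(400,640,2)
    m=(h[...,0]>5)&(h[...,0]<22)&(h[...,1]>110)&(B[...,0]>-170)&(B[...,0]<-95)&(B[...,1]>-230)&(B[...,1]<30)
    z=W[...,2];t=np.percentile(z[m],90);a=B[m&(abs(z-t)<7)]
    r=cv2.minAreaRect(a.astype(np.float32));print(n,"top z",t.round(1),"bar in bay",np.round(r[0],1),np.round(r[1],1),round(r[2],1),"ends y",np.percentile(a[:,1],[1,99]).round(1),len(a))
E
python3 bar2.py
```

```text
clock: 42.38
position: [0.5194, 0.1453, 0.0688]
ee_rot: [-0.002, -0.046, 0.999, -0.0]
contact_force: [-0.4, 0.2, -1.6]
width: 0.0142
gripper_force: 51.0
TCP bay [-130.3  -95.3]
side top z 58.3 bar in bay [-133.8  -98. ] [219.3  29.5] 89.7 ends y [-205.4    3.8] 370
top top z 63.0 bar in bay [-128.5 -176.8] [54.1 28.8] 89.1 ends y [-203.2 -151.5] 58
```

```bash
python3 -m pendant '[{"jaw":-0.9,"tx":0.25,"ty":0,"tz":0.2,"ax":0,"ay":0,"az":0.4},{"jaw":-0.9,"tx":0.25,"ty":0,"tz":0,"ax":0,"ay":0,"az":0.4},{"jaw":-0.9,"tx":0.25,"ty":0,"tz":-0.5,"ax":0,"ay":0,"az":0.4},{"jaw":-0.9,"tx":0.25,"ty":0,"tz":-0.8,"ax":0,"ay":0,"az":0.4},{"jaw":-0.9,"tx":0.25,"ty":0,"tz":-1.1,"ax":0,"ay":0,"az":0.4},{"jaw":-0.9,"tx":0.25,"ty":0,"tz":-1.1,"ax":0,"ay":0,"az":0.4}]'
```

```text
clock: 43.22
position: [0.5232, 0.1458, 0.0591]
ee_rot: [-0.0, -0.05, 0.999, -0.0]
contact_force: [-0.2, -0.3, -1.6]
width: 0.0146
gripper_force: 51.0
```

```bash
python3 -m pendant '[{"jaw":-0.9,"tx":0,"ty":0,"tz":-0.4,"ax":0,"ay":0,"az":0},{"jaw":-0.9,"tx":0,"ty":0,"tz":-0.8,"ax":0,"ay":0,"az":0},{"jaw":-0.9,"tx":0,"ty":0,"tz":-0.8,"ax":0,"ay":0,"az":0}]';python3 -m pendant '[{"jaw":-0.9,"tx":0,"ty":0,"tz":-0.4,"ax":0,"ay":0,"az":0},{"jaw":-0.9,"tx":0,"ty":0,"tz":-0.8,"ax":0,"ay":0,"az":0},{"jaw":-0.9,"tx":0,"ty":0,"tz":-0.8,"ax":0,"ay":0,"az":0}]';python3 bar2.py
```

```text
clock: 43.6
position: [0.523, 0.1458, 0.0511]
ee_rot: [-0.001, -0.05, 0.999, -0.0]
contact_force: [0.3, -0.7, -2.4]
width: 0.0144
gripper_force: 51.0
clock: 43.98
position: [0.5231, 0.1458, 0.0431]
ee_rot: [-0.001, -0.05, 0.999, -0.0]
contact_force: [-0.1, 0.3, -2.0]
width: 0.0145
gripper_force: 51.0
TCP bay [-126.6  -95.2]
side top z 35.4 bar in bay [-123.3  -98.7] [215.   44.6] 89.3 ends y [-204.     6.5] 346
top top z 37.1 bar in bay [-124.8 -176.5] [53.9 26.5] 89.1 ends y [-202.6 -150.8] 41
```

```bash
python3 -m pendant '[{"jaw":-0.9,"tx":0,"ty":0,"tz":-0.3,"ax":0,"ay":0,"az":0},{"jaw":-0.9,"tx":0,"ty":0,"tz":-0.3,"ax":0,"ay":0,"az":0}]';python3 -m pendant '[{"jaw":-0.9,"tx":0,"ty":0,"tz":-0.2,"ax":0,"ay":0,"az":0},{"jaw":-0.9,"tx":0,"ty":0,"tz":-0.2,"ax":0,"ay":0,"az":0}]';python3 bar2.py
```

```text
clock: 44.32
position: [0.5241, 0.1459, 0.0424]
ee_rot: [0.001, -0.05, 0.999, 0.0]
contact_force: [-3.5, -0.6, 8.7]
width: 0.0143
gripper_force: 52.3
clock: 44.58
position: [0.5244, 0.146, 0.0424]
ee_rot: [0.002, -0.05, 0.999, 0.0]
contact_force: [-5.3, -1.1, 20.7]
width: 0.0142
gripper_force: 53.8
TCP bay [-125.3  -95.2]
side top z 34.7 bar in bay [-121.7  -97. ] [219.6  43.2] 89.6 ends y [-204.1    4.7] 330
top top z 37.8 bar in bay [-124.7  -98.3] [ 27.5 210. ] 0.1 ends y [-202.8  -39. ] 29
```

```bash
python3 - <<'E'
import cv2
a=cv2.imread("pics/last_side.png")[150:260,235:375];cv2.imwrite("pics/c5.png",cv2.resize(a,None,fx=5,fy=5,interpolation=cv2.INTER_CUBIC))
E
```

```text
(no output)
```

View pics/c5.png

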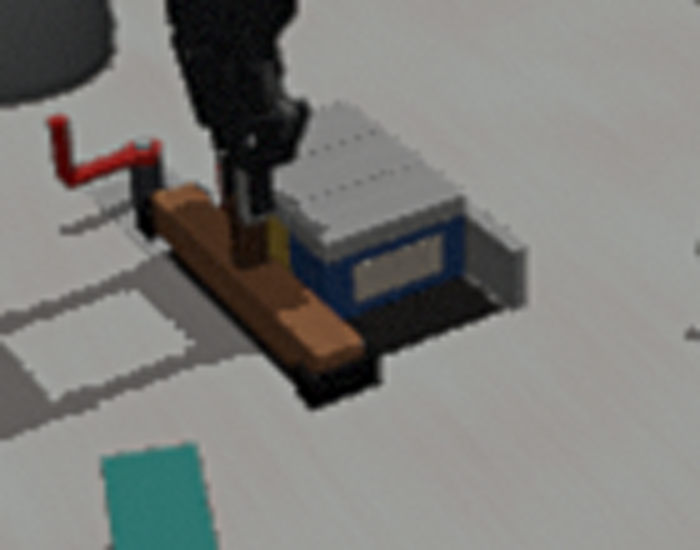

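```bash
python3 -m pendant '[{"jaw":-0.9,"tx":-0.1,"ty":0,"tz":0.2,"ax":0,"ay":0,"az":0},{"jaw":-0.2,"tx":-0.1,"ty":0,"tz":0.2,"ax":0,"ay":0,"az":0},{"jaw":-0.2,"tx":-0.1,"ty":0,"tz":0.2,"ax":0,"ay":0,"az":0},{"jaw":-0.2,"tx":-0.1,"ty":0,"tz":0.2,"ax":0,"ay":0,"az":0},{"jaw":-0.2,"tx":-0.1,"ty":0,"tz":5,"ax":0,"ay":0,"az":0},{"jaw":-1,"tx":-0.1,"ty":0,"tz":10,"ax":0,"ay":0,"az":0},{"jaw":-1,"tx":-6,"ty":0,"tz":13,"ax":0,"ay":0,"az":0},{"jaw":-1,"tx":-12,"ty":0,"tz":13,"ax":0,"ay":0,"az":0},{"jaw":-1,"tx":-17,"ty":4,"tz":13,"ax":0,"ay":0,"az":0}]'; python3 - <<'E'
from h import *
from tins import tobay
for n in("side","top"):
    im=manip.get_image(n);W=cloud(im)*1000;h=cv2.cvtColor(im["pixels"],cv2.COLOR_BGR2HSV);z=W[...,2]
    cv2.imwrite(f"pics/last_{n}.png",im["pixels"]);B=tobay(W[...,:2].reshape(-1,2)).reshape(400,640,2)
    m=(h[...,0]>5)&(h[...,0]<22)&(h[...,1]>110)&(B[...,0]>-165)&(B[...,0]<-105)&(B[...,1]>-230)&(B[...,1]<30)&(z>22)&(z<45)
    for y0,y1 in((-205,-170),(-170,-120),(-80,-30),(-30,15)):
        k=m&(B[...,1]>y0)&(B[...,1]<y1);print(n,y0,k.sum(),np.median(z[k]).round(1) if k.any() else 0)
    k=m&(z>26)&(z<35);r=cv2.minAreaRect(B[k].astype(np.float32));print(np.round(r[0],1),np.round(r[1],1),round(r[2],1))
    b=(z>53)&(z<66)&(B[...,0]>-115)&(B[...,0]<15)&(B[...,1]>-180)&(B[...,1]<10);r=cv2.minAreaRect(B[b].astype(np.float32));print("tins",np.round(r[0],1),np.round(r[1],1),round(r[2],1))
    g=((h[...,0]<6)|(h[...,0]>174))&(h[...,1]>130)&(z>70)&(W[...,1]>200)&(z<95)&(W[...,0]>350);print("peg",W[g].mean(0).round(1),B[g].mean(0).round(1))
E
```

```text
clock: 45.8
position: [0.3532, 0.1835, 0.1687]
ee_rot: [0.0, -0.048, 0.999, -0.0]
contact_force: [0.6, 2.3, 0.2]
width: 0.0001
gripper_force: 0.0
TCP bay [-292.  -41.]
side -205 88 29.0
side -170 113 29.2
side -80 66 29.3
side -30 63 29.5
[-127.   -96.9] [210.3  30.8] 89.7
tins [-52.3 -72.9] [103.5 150.4] 0.2
peg [448.4 275.2  79.6] [-188.2   40.9]
top -205 55 30.3
top -170 94 29.9
top -80 93 29.1
top -30 83 29.2
[-123.5  -92.3] [211.6  29.9] 89.9
tins [-54.5 -69.7] [153.3 120.3] 89.9
peg [453.1 277.4  79.1] [-183.3   42.6]
```

Bar top reads about 29.3 mm along its whole length, so it's seated. Now the lever: I'll cage the peg loosely between the fingers, above tin height.

```bash
python3 -c "
from rig import manip
print(manip.get_state()['position'])"; python3 -m pendant '[{"jaw":-0.2,"tx":4,"ty":4,"tz":0,"ax":0,"ay":0,"az":4},{"jaw":-0.2,"tx":8,"ty":8,"tz":0,"ax":0,"ay":0,"az":9},{"jaw":-0.2,"tx":9.7,"ty":9.3,"tz":0,"ax":0,"ay":0,"az":9},{"jaw":-0.2,"tx":9.7,"ty":9.3,"tz":0,"ax":0,"ay":0,"az":9},{"jaw":-0.2,"tx":9.7,"ty":9.3,"tz":0,"ax":0,"ay":0,"az":9}]'
```

```text
[0.34924706 0.18615016 0.16825852]
clock: 46.52
position: [0.4512, 0.2766, 0.168]
ee_rot: [-0.001, -0.128, 0.992, -0.0]
contact_force: [0.3, 0.2, 0.3]
width: 0.0343
gripper_force: 0.0
```

```bash
python3 -m pendant '[{"jaw":-0.2,"tx":-0.1,"ty":0,"tz":-5,"ax":0,"ay":0,"az":0},{"jaw":-0.2,"tx":-0.1,"ty":0,"tz":-9,"ax":0,"ay":0,"az":0},{"jaw":-0.2,"tx":-0.1,"ty":0,"tz":-10.2,"ax":0,"ay":0,"az":0},{"jaw":-0.45,"tx":-0.1,"ty":0,"tz":-10.2,"ax":0,"ay":0,"az":0},{"jaw":-0.45,"tx":-0.1,"ty":0,"tz":-10.2,"ax":0,"ay":0,"az":0}]'; python3 - <<'E'
import numpy as np
from rig import manip
print(manip.get_state()['position'])
s=manip.get_state()['position'][:2]*100
P=np.array([50.66,29.08]);a0=np.radians(-165.6)
for d in np.arange(9,91,9): print(d,(P+5.83*np.array([np.cos(a0+np.radians(d)),np.sin(a0+np.radians(d))])-s).round(2))
E
```

```text
clock: 47.15
position: [0.4524, 0.2779, 0.0682]
ee_rot: [0.002, -0.128, 0.992, 0.0]
contact_force: [-0.7, 0.6, 0.2]
width: 0.0234
gripper_force: 0.0
[0.45241779 0.27788461 0.06823049]
9 [ 0.07 -1.02]
18 [ 0.5  -1.83]
27 [ 1.05 -2.56]
36 [ 1.7 -3.2]
45 [ 2.45 -3.73]
54 [ 3.27 -4.13]
63 [ 4.15 -4.4 ]
72 [ 5.05 -4.53]
81 [ 5.97 -4.51]
90 [ 6.87 -4.36]
```

```bash
python3 -m pendant '[{"jaw":-0.45,"tx":0.1,"ty":-1,"tz":0,"ax":0,"ay":0,"az":9},{"jaw":-0.45,"tx":0.5,"ty":-1.8,"tz":0,"ax":0,"ay":0,"az":17},{"jaw":-0.45,"tx":1.05,"ty":-2.55,"tz":0,"ax":0,"ay":0,"az":25},{"jaw":-0.45,"tx":1.7,"ty":-3.2,"tz":0,"ax":0,"ay":0,"az":33},{"jaw":-0.45,"tx":2.45,"ty":-3.75,"tz":0,"ax":0,"ay":0,"az":41},{"jaw":-0.45,"tx":3.25,"ty":-4.15,"tz":0,"ax":0,"ay":0,"az":49},{"jaw":-0.45,"tx":4.15,"ty":-4.4,"tz":0,"ax":0,"ay":0,"az":55},{"jaw":-0.45,"tx":5.05,"ty":-4.55,"tz":0,"ax":0,"ay":0,"az":60},{"jaw":-0.45,"tx":5.5,"ty":-4.55,"tz":0,"ax":0,"ay":0,"az":60}]';python3 -m pendant '[{"jaw":-0.45,"tx":0.4,"ty":0,"tz":0,"ax":0,"ay":0,"az":0},{"jaw":-0.45,"tx":0.4,"ty":0,"tz":0,"ax":0,"ay":0,"az":0}]'
```

```text
clock: 48.28
position: [0.5077, 0.2323, 0.0681]
ee_rot: [0.002, -0.606, 0.795, -0.001]
contact_force: [-0.1, 0.5, 0.1]
width: 0.0235
gripper_force: 0.0
clock: 48.52
position: [0.5105, 0.2321, 0.0669]
ee_rot: [0.0, -0.606, 0.795, -0.0]
contact_force: [0.1, 0.5, 0.5]
width: 0.0235
gripper_force: 0.0
```

```bash
python3 -m pendant '[{"jaw":-0.45,"tx":0.4,"ty":0.1,"tz":0,"ax":0,"ay":0,"az":0},{"jaw":-0.45,"tx":0.4,"ty":0.1,"tz":0,"ax":0,"ay":0,"az":0}]';python3 -m pendant '[{"jaw":-0.45,"tx":0.3,"ty":0,"tz":0,"ax":0,"ay":0,"az":0},{"jaw":-0.45,"tx":0.3,"ty":0,"tz":0,"ax":0,"ay":0,"az":0}]';python3 -m pendant '[{"jaw":-0.45,"tx":0.3,"ty":0,"tz":0,"ax":0,"ay":0,"az":0},{"jaw":-0.45,"tx":0.3,"ty":0,"tz":0,"ax":0,"ay":0,"az":0}]'
```

```text
clock: 48.78
position: [0.5144, 0.2331, 0.0665]
ee_rot: [0.0, -0.607, 0.795, 0.0]
contact_force: [-0.1, -0.3, 0.1]
width: 0.0235
gripper_force: 0.0
clock: 49.02
position: [0.5174, 0.233, 0.0665]
ee_rot: [0.0, -0.607, 0.795, 0.0]
contact_force: [-0.2, 0.7, -0.3]
width: 0.0234
gripper_force: 0.0
clock: 49.28
position: [0.5205, 0.233, 0.0665]
ee_rot: [0.0, -0.607, 0.795, -0.0]
contact_force: [-1.0, 0.4, 0.1]
width: 0.0234
gripper_force: 0.0
```

```bash
python3 -m pendant '[{"jaw":-0.45,"tx":0.2,"ty":0,"tz":0,"ax":0,"ay":0,"az":0},{"jaw":-0.45,"tx":0.2,"ty":0,"tz":0,"ax":0,"ay":0,"az":0}]';python3 -m pendant '[{"jaw":-0.45,"tx":0.2,"ty":0,"tz":0,"ax":0,"ay":0,"az":0},{"jaw":-0.45,"tx":0.2,"ty":0,"tz":0,"ax":0,"ay":0,"az":0}]'; python3 - <<'E'
from h import *
im=manip.get_image("side");cv2.imwrite("pics/c6.png",cv2.resize(im["pixels"][130:250,215:365],None,fx=5,fy=5,interpolation=cv2.INTER_CUBIC))
E
```

```text
clock: 49.52
position: [0.5224, 0.233, 0.0665]
ee_rot: [0.0, -0.607, 0.795, 0.0]
contact_force: [0.8, -0.4, -0.3]
width: 0.0237
gripper_force: 0.0
clock: 49.78
position: [0.5244, 0.233, 0.0666]
ee_rot: [0.0, -0.607, 0.795, -0.0]
contact_force: [0.3, 0.3, -0.6]
width: 0.0237
gripper_force: 0.0
```

View pics/c6.png

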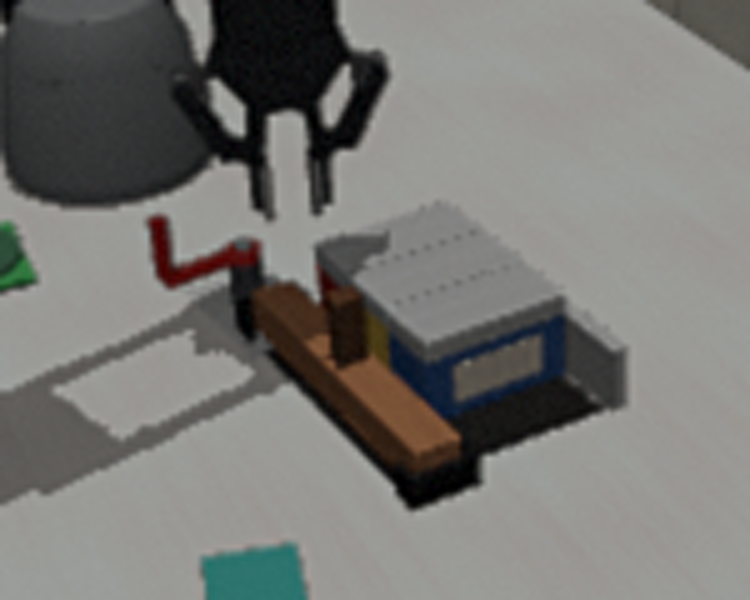

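The cage passed over the peg: with the jaws open the pads sit too high, and the lever at crop (160,230) hasn't moved. I'll push instead with shut fingers set lower.

```bash
python3 -m pendant '[{"jaw":-1,"tx":0,"ty":0,"tz":5,"ax":0,"ay":0,"az":-8},{"jaw":-1,"tx":-3,"ty":2,"tz":7,"ax":0,"ay":0,"az":-18},{"jaw":-1,"tx":-6,"ty":4,"tz":7,"ax":0,"ay":0,"az":-28},{"jaw":-1,"tx":-9.4,"ty":6,"tz":7,"ax":0,"ay":0,"az":-38},{"jaw":-1,"tx":-9.4,"ty":6,"tz":7,"ax":0,"ay":0,"az":-48},{"jaw":-1,"tx":-9.4,"ty":6,"tz":7,"ax":0,"ay":0,"az":-58},{"jaw":-1,"tx":-9.4,"ty":6,"tz":7,"ax":0,"ay":0,"az":-68},{"jaw":-1,"tx":-9.4,"ty":6,"tz":7,"ax":0,"ay":0,"az":-78},{"jaw":-1,"tx":-9.4,"ty":6,"tz":7,"ax":0,"ay":0,"az":-88},{"jaw":-1,"tx":-9.4,"ty":6,"tz":7,"ax":0,"ay":0,"az":-98}]';python3 -m pendant '[{"jaw":-1,"tx":0,"ty":0,"tz":0,"ax":0,"ay":0,"az":-10},{"jaw":-1,"tx":0,"ty":0,"tz":0,"ax":0,"ay":0,"az":-16.6},{"jaw":-1,"tx":0,"ty":0,"tz":-4,"ax":0,"ay":0,"az":-16.6},{"jaw":-1,"tx":0,"ty":0,"tz":-8.4,"ax":0,"ay":0,"az":-16.6},{"jaw":-1,"tx":0,"ty":0,"tz":-8.4,"ax":0,"ay":0,"az":-16.6}]'; python3 - <<'E'
import numpy as np
from rig import manip
s=manip.get_state()['position'][:2]*100;print(s)
P=np.array([50.66,29.08]);a0=np.radians(-165.6)
for d in [0,9,18,27,36,45,54,63,72,81,85]: print(d,(P+np.array([-1.38,1.16])+5.83*np.array([np.cos(a0+np.radians(d)),np.sin(a0+np.radians(d))])-s).round(2))
E
```

```text
clock: 51.08
position: [0.43, 0.2929, 0.1365]
ee_rot: [-0.0, 0.205, 0.979, 0.0]
contact_force: [0.2, -0.1, 0.1]
width: 0.0002
gripper_force: 0.0
clock: 51.7
position: [0.4273, 0.2915, 0.05]
ee_rot: [-0.003, 0.341, 0.94, -0.003]
contact_force: [-0.3, -0.7, -0.2]
width: 0.0002
gripper_force: 0.0
[42.73140078 29.15364423]
0 [ 0.9  -0.36]
9 [ 1.2  -1.23]
18 [ 1.63 -2.04]
27 [ 2.18 -2.77]
36 [ 2.83 -3.41]
45 [ 3.58 -3.93]
54 [ 4.4  -4.33]
63 [ 5.28 -4.6 ]
72 [ 6.18 -4.73]
81 [ 7.1  -4.72]
85 [ 7.5  -4.67]
```

```bash
python3 -m pendant '[{"jaw":-1,"tx":0.9,"ty":-0.4,"tz":0.1,"ax":0,"ay":0,"az":0},{"jaw":-1,"tx":1.2,"ty":-1.2,"tz":0.1,"ax":0,"ay":0,"az":0},{"jaw":-1,"tx":1.65,"ty":-2,"tz":0.1,"ax":0,"ay":0,"az":0},{"jaw":-1,"tx":2.2,"ty":-2.8,"tz":0.1,"ax":0,"ay":0,"az":0},{"jaw":-1,"tx":2.85,"ty":-3.4,"tz":0.1,"ax":0,"ay":0,"az":0},{"jaw":-1,"tx":3.6,"ty":-3.9,"tz":0.1,"ax":0,"ay":0,"az":0},{"jaw":-1,"tx":4.4,"ty":-4.3,"tz":0.1,"ax":0,"ay":0,"az":0},{"jaw":-1,"tx":5.3,"ty":-4.6,"tz":0.1,"ax":0,"ay":0,"az":0},{"jaw":-1,"tx":6.2,"ty":-4.7,"tz":0.1,"ax":0,"ay":0,"az":0},{"jaw":-1,"tx":6.8,"ty":-4.7,"tz":0.1,"ax":0,"ay":0,"az":0}]' ; python3 -m pendant '[{"jaw":-1,"tx":0.2,"ty":0,"tz":0,"ax":0,"ay":0,"az":0},{"jaw":-1,"tx":0.2,"ty":0,"tz":0,"ax":0,"ay":0,"az":0}]';python3 -m pendant '[{"jaw":-1,"tx":0.2,"ty":0,"tz":0,"ax":0,"ay":0,"az":0},{"jaw":-1,"tx":0.2,"ty":0,"tz":0,"ax":0,"ay":0,"az":0}]'
```

```text
clock: 52.95
position: [0.4989, 0.2459, 0.0534]
ee_rot: [0.0, 0.341, 0.94, 0.0]
contact_force: [-1.7, -0.4, -0.4]
width: 0.0001
gripper_force: 0.6
clock: 53.2
position: [0.4997, 0.2461, 0.0533]
ee_rot: [-0.0, 0.341, 0.94, -0.0]
contact_force: [-2.9, 0.9, 0.3]
width: -0.0002
gripper_force: 0.9
clock: 53.45
position: [0.4999, 0.246, 0.0533]
ee_rot: [-0.002, 0.341, 0.94, -0.001]
contact_force: [-5.4, 0.7, 1.2]
width: -0.0
gripper_force: 2.4
```

Force is rising with no motion, so the lever is at its stop. One more light press, then I'll back away and check.

```bash
python3 -m pendant '[{"jaw":-1,"tx":0.2,"ty":0,"tz":0,"ax":0,"ay":0,"az":0},{"jaw":-1,"tx":0.2,"ty":0,"tz":0,"ax":0,"ay":0,"az":0}]'; python3 -m pendant '[{"jaw":-1,"tx":-1.5,"ty":0.3,"tz":0,"ax":0,"ay":0,"az":0},{"jaw":-1,"tx":-3,"ty":0.5,"tz":5,"ax":0,"ay":0,"az":0},{"jaw":-1,"tx":-8,"ty":0.5,"tz":10,"ax":0,"ay":0,"az":0},{"jaw":-1,"tx":-14,"ty":3,"tz":13,"ax":0,"ay":0,"az":0},{"jaw":-1,"tx":-17,"ty":8,"tz":13,"ax":0,"ay":0,"az":0},{"jaw":-1,"tx":-19,"ty":12,"tz":13,"ax":0,"ay":0,"az":0}]'; python3 - <<'E'
from h import *
from tins import tobay
out=[]
for n in("side","top"):
    im=manip.get_image(n);W=cloud(im)*1000;h=cv2.cvtColor(im["pixels"],cv2.COLOR_BGR2HSV);z=W[...,2]
    B=tobay(W[...,:2].reshape(-1,2)).reshape(400,640,2)
    m=(h[...,0]>5)&(h[...,0]<22)&(h[...,1]>110)&(B[...,0]>-165)&(B[...,0]<-108)&(B[...,1]>-230)&(B[...,1]<30)&(z>24)&(z<36)
    r=cv2.minAreaRect(B[m].astype(np.float32));print(n,"bar",np.round(r[0],1),np.round(r[1],1),round(r[2],1),np.median(z[m]))
    b=(z>54)&(z<65)&(B[...,0]>-107)&(B[...,0]<15)&(B[...,1]>-180)&(B[...,1]<10);r=cv2.minAreaRect(B[b].astype(np.float32));print("tins",np.round(r[0],1),np.round(r[1],1),round(r[2],1))
    g=((h[...,0]<6)|(h[...,0]>174))&(h[...,1]>130)&(B[...,0]>-200)&(B[...,0]<-105)&(B[...,1]>-40)&(B[...,1]<80)
    k=g&(z>70)&(z<90);print("peg bay",B[k].mean(0).round(1));k=g&(z>36)&(z<47);print("arm",np.round(cv2.minAreaRect(B[k].astype(np.float32)),1) if 0 else (B[k].mean(0).round(1),round(cv2.minAreaRect(B[k].astype(np.float32))[2],1)))
    u,v=(235,140) if n=="side" else (240,155)
    out.append(cv2.resize(im["pixels"][v:v+100,u:u+130],None,fx=3,fy=3,interpolation=cv2.INTER_CUBIC))
cv2.imwrite("pics/c7.png",np.hstack(out))
E
```

```text
clock: 53.7
position: [0.5001, 0.246, 0.0531]
ee_rot: [-0.003, 0.341, 0.94, -0.001]
contact_force: [-8.0, 1.0, 3.9]
width: -0.0001
gripper_force: 3.7
clock: 54.45
position: [0.3136, 0.3676, 0.1854]
ee_rot: [0.002, 0.341, 0.94, 0.003]
contact_force: [0.7, 0.9, -0.0]
width: 0.0003
gripper_force: 0.0
TCP bay [-313.2  146.1]
side bar [-127.3  -96.6] [210.5  31.5] 89.1 29.42886834959868
tins [-53.5 -74.4] [102.8 146.8] 0.6
peg bay [-131.3  -12.5]
arm (array([-132.6,   19.6]), 82.3)
top bar [-123.6  -91.4] [ 29.8 213.4] 0.1 29.82537625123505
tins [-45.8 -72.6] [148.  108.2] 89.5
peg bay [-127.8   -9.7]
arm (array([-126.6,   27. ]), 0.6)
```

View pics/c7.png

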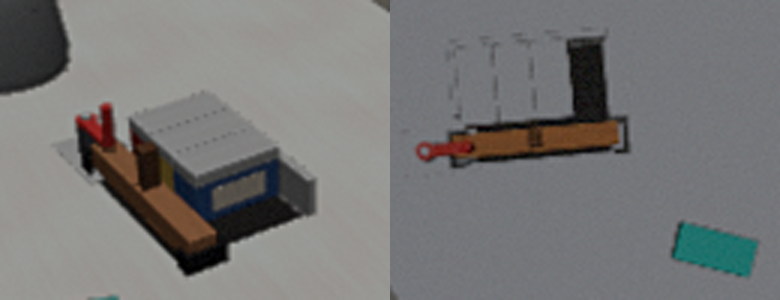

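The tins stand flush, the bar sits in both pockets, and the lever is shut over the bar's left end at crop (465,147). I'm handing it in.

```bash
python3 -c "
from rig import manip
print(manip.sign_off())"
```

```text
the job is handed in; nothing more can be done
None
```

I handed in the job at about 54 s: red, yellow and blue tins flush in the corner (by final images and push forces), bar seated in both pockets, then lever shut to its stop, bystanders untouched; no verdict came back.

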